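Get the date stamp out of the crowded desk tray

TASK

The blue date stamp is hemmed in on the white desk tray by the wipes tub, the amber bottle and the red-banded carton. First set all three aside, standing on the black rubber mat; then take the stamp out and stand it squarely inside the blue-outlined box on the form; and then put the tub, the bottle and the carton back on the tray, each where it stood before. Keep everything upright throughout and do not disturb the phone or the pen cup.

Things in the scene. Friction and masses are not known exactly. Their poses are not given: they have to be found in the camera images.
- stamp_mid (a point): the loose blue self-inking date stamp, standing upright: 32 (x) x 48 (y) mm block, 72 mm high, blue from 24 mm up, black foot 30 x 46 mm, the blue top narrows to 26 x 40 mm above 64 mm; about 0.09 kg. The point is its centre, 36 mm above its underside; z up, y along its long side. It has gaps of only about 8 to 22 mm to its three taller neighbours
- tub_mid (a point): the loose wipes tub: upright cylinder, white with a broad green band and a green lid, 60 mm diameter (lid, above 106 mm, 62 mm), 124 mm high, about 0.25 kg. The point is its centre, 62 mm above its underside; z up. Gripped in its upper half the gripper's body stays clear of its top and of its neighbours
- bottle_mid (a point): the loose amber bottle with a white label and white cap: upright cylinder 54 mm diameter up to 104 mm height, then a shoulder and a 30 mm cap, 136 mm high in all, about 0.25 kg. The point is its centre, 68 mm above its underside; z up. Best gripped just below the shoulder
- carton_mid (a point): the loose carton, cardboard-brown with red bands: 55 x 55 mm square, 112 mm high, about 0.15 kg. The point is its centre, 56 mm above its underside; z up, x and y square to its faces
- tray: the fixed white desk tray on which the four things stand: 160 (x) x 230 (y) mm, floor 4 mm thick, rim 4 mm wide and 12 mm high. Origin at the centre of its underside on the desk; z up. The stamp stands near its middle, at about x +35 mm; of the other three (which is where varies) one stands in front of it at about x -26, y 0 mm and two beside it at about x +30, y +66 and -66 mm
- mat: the fixed black rubber mat, the side area: 190 (x) x 230 (y) mm, 4 mm thick, empty at the start. Origin at the centre of its underside on the desk; z up
- stamp_box (a point): centre of the blue-outlined box, 48 (x) x 62 (y) mm, printed on the form; the form lies on a fixed brown clipboard 230 x 165 mm, 4 mm thick, whose steel clip, at the end towards the box's +x, 160 mm from it, stands up to 23 mm. The point lies on the board's top; the stamp's long side (y) goes along the box's y, either way round; z up
- phone: bystander: a loose black phone lying flat, 72 (x) x 150 (y) x 9 mm. Origin at the centre of its underside. (Between it and the robot lies a fixed white keyboard, 400 mm wide and 45 mm high, about 0.17 to 0.34 m ahead of the robot's base)
- pen_cup: bystander: a loose dark steel pen cup with pens, 68 mm diameter, 100 mm high, pens up to 150 mm. Origin at the centre of its underside
Things that resemble listed ones, but are neither listed nor needed, are in the scene too. Of the things shaped like the part that bears stamp_mid, the blue one is meant.

How it is judged:
On the way, in this order (a step that is already met when the one before it is completed fails the run):
1. tub, bottle and carton all stand released and upright on the mat, the stamp still on the tray (x of tub_mid in the frame of mat between -0.09 and 0.09 m and y of tub_mid in the frame of mat between -0.11 and 0.11 m and z of tub_mid in the frame of mat below 0.072 m and angle between each of tub_mid, bottle_mid, carton_mid's own z axis and vertical below 0.1 rad and x of bottle_mid in the frame of mat between -0.09 and 0.09 m and y of bottle_mid in the frame of mat between -0.11 and 0.11 m and z of bottle_mid in the frame of mat below 0.078 m and x of carton_mid in the frame of mat between -0.09 and 0.09 m and y of carton_mid in the frame of mat between -0.11 and 0.11 m and z of carton_mid in the frame of mat below 0.066 m and contact force between the fingers and tub below 0.1 N and contact force between the fingers and bottle below 0.1 N and contact force between the fingers and carton below 0.1 N and distance of stamp_mid from where it was at the start of the episode below 0.05 m), for 0.2 s.
2. the stamp stands released and squarely inside the box on the form, the other three still on the mat (horizontal distance between stamp_mid and stamp_box below 0.012 m and z of stamp_mid in the frame of stamp_box below 0.041 m and angle between each of stamp_mid, tub_mid, bottle_mid, carton_mid's own z axis and vertical below 0.1 rad and angle between the y axis of stamp_mid and the y axis of stamp_box, either way round below 0.22 rad and contact force between the fingers and stamp below 0.1 N and x of tub_mid in the frame of mat between -0.09 and 0.09 m and y of tub_mid in the frame of mat between -0.11 and 0.11 m and z of tub_mid in the frame of mat below 0.072 m and x of bottle_mid in the frame of mat between -0.09 and 0.09 m and y of bottle_mid in the frame of mat between -0.11 and 0.11 m and z of bottle_mid in the frame of mat below 0.078 m and x of carton_mid in the frame of mat between -0.09 and 0.09 m and y of carton_mid in the frame of mat between -0.11 and 0.11 m and z of carton_mid in the frame of mat below 0.066 m), for 0.2 s.
At the end, for the whole second after the job is handed in: the stamp stands upright on the form, its centre within 12 mm of the centre of the box and its long side within about 12 degrees of the box's; tub, bottle and carton stand upright on the tray, each within 15 mm of where it stood at the start; all released and at rest (horizontal distance between stamp_mid and stamp_box below 0.012 m and z of stamp_mid in the frame of stamp_box below 0.041 m and angle between each of stamp_mid, tub_mid, bottle_mid, carton_mid's own z axis and vertical below 0.1 rad and angle between the y axis of stamp_mid and the y axis of stamp_box, either way round below 0.22 rad and distance of each of tub_mid, bottle_mid, carton_mid from where it was at the start of the episode below 0.015 m and linear speed of each of tub, bottle, carton, stamp below 0.02 m/s); the robot touches nothing.
It fails at once if the phone or the pen cup is moved more than 25 mm (distance of any of phone, pen_cup from where it was at the start of the episode above 0.025 m).
It fails at once if the tub, bottle, carton or stamp is tipped by more than about 30 degrees (angle between any of tub_mid, bottle_mid, carton_mid, stamp_mid's own z axis and vertical above 0.52 rad).
It also fails if it takes over 134 s, if anything falls off the work surface, if the arm or the gripper's body presses on something with over 40 N, if the wrist force passes 120 N, or if a joint passes its speed limit or range.

ROBOT

A 7-joint arm with a two-finger parallel gripper is mounted at the origin on the work surface. World frame = base frame: x ahead of the robot, y to its left, z up, the work surface at z = 0. Lengths are in m, angles in rad, forces in N, time in s.
With the tool pointing down it reaches from about 0.4 to 0.85 m from the base axis. Payload 10.4 kg.
Tool frame: the origin (TCP) lies at the very end of the fingers, on their centre line; the grasp point (between the pads) lies 19 mm behind it; z points along the fingers, y is the direction in which the jaws open and shut (so a half turn about z gives the same grasp; the last joint's range is limited). The gripper opens to 87 mm and grips with 3 to 60 N. Pads are 19 mm wide; open, the fingers measure 117 mm over their backs; the gripper's body (75 mm by 190 mm) begins 51 mm behind the grasp point.
Start: joints at [1.239, 0.332, -0.065, 1.46, 0.022, 1.35, -0.088], TCP at [0.19, -0.595, 0.223] pointing down, gripper open.
Joint ranges: [-2.6, 2.6], [-0.5, 2.12], [-1.47, 1.34], [0.16, 2.42], [-1.27, 4.41], [0.06, 2.06], [-2.6, 2.6]. Speed limits (rad/s): [2.22, 2.22, 2.79, 2.79, 3.14, 3.14, 3.14].

INTERFACE

Orientations are given as a unit quaternion [x, y, z, w].
In Python, from bench import read_state, camera, close_job gives the robot as it stands.
- The arm moves only by the shell command python3 -m inch 'ROWS' [OPENING] [FORCE]. ROWS is JSON, a list of rows, each a list of 6 numbers: the shift along the tool's x, y, z as a fraction of full scale, then the turn, a rotation vector about the tool's x, y, z as a fraction of full scale. In form: [[tx, ty, tz, ax, ay, az], ...]. A call has 1 to 5 rows; each row shifts and turns the commanded pose from where the row before left it, along the tool's axes as they then stand; what a row does not reach is not made up. Full scale, the value 1, is 0.04 m for a shift and 120 degrees for a turn. A row lasts 1/8 s, in which the tool goes at most 62.5 mm and 10.7 degrees, less where a joint would pass 70% of its speed; a pose out of reach is approached as far as the arm can. A call with a number of a shift or a turn outside -1 to 1 is refused whole. A call with a gripper value outside its range is refused whole. OPENING is the opening, from -1 (shut) to 1 (fully open), so that 0 is half open, set as the call begins (- or left out, the last holds). The fingers move at their own pace and stop on an object; FORCE is the grip in N (left out, the last holds). Time passes only in rows, so rows that do not move let the fingers close. It gives the time, the measured TCP pose, the force and the opening at its end, in the units of the state.
- read_state(): the state, without advancing time (a new reading comes with each control period).
- camera(name): name is "scene" or "top"; returns a dict with "img" (400x640x3 uint8, red, green, blue), "depth" (400x640 float32, m along the optical axis (not along the pixel's ray), 0 where there is no reading), "fx", "fy", "cx", "cy" (pixels), "k1" (the pictures are not rectified: a ray, as slopes to the right and down, at radius r is drawn at 1 + k1 r^2 times it, then the intrinsics apply), "position" and "orientation" of the camera in the world. Camera axes: x right, y down, z forward; pixel columns grow to the right and rows downward; lengths in m; the calibration is good to about 2 mm. A picture is of the moment at which its call begins.
- close_job(): hands the job in, once; it reports no verdict.
The state is a dict: "time": time; "joint_positions": joint angles; "joint_vel": joint speeds; "joint_torque": joint torques, N m; "ee_pos": TCP position; "eef_rot": TCP orientation; "ft_force": force on the tool from outside, world axes, zero at the start; "torque": the same for the moment, N m; "width": finger opening in m.
Only numpy, scipy, OpenCV 4.12 (cv2) and the standard library are available. Lean on these libraries where they do the work, as an engineer would, in place of code of your own. Each camera call takes 0.05 s, during which the arm holds its last target.

## Working session

There is one attempt and no reset: what is moved stays moved. The work goes in short steps, Python scripts to look and compute and a shell command to move; the robot and the scene stay as the last step left them, time stands still between calls to the robot, and variables do not carry over. Pictures are saved under pics/ and viewed, and the job is handed in when it is done.

```bash
ls; mkdir -p pics; python3 - <<'E'
from bench import read_state,camera
import cv2
s=read_state();print({k:(v if not hasattr(v,'round') else v.round(4) if hasattr(v,'shape') else round(v,3)) for k,v in s.items()})
for n in("scene","top"):
    c=camera(n);cv2.imwrite(f"pics/{n}0.png",c["img"][:,:,::-1]);print(n,{k:c[k] for k in c if k not in("img","depth")}, (c["depth"]>0).mean())
E
```

```text
pics
{'time': 0.0, 'joint_positions': array([ 1.2394,  0.3329, -0.0647,  1.4609,  0.0216,  1.3499, -0.0885]), 'joint_vel': array([ 0.0006, -0.001 ,  0.0004,  0.0017, -0.0003,  0.0002,  0.0008]), 'joint_torque': array([-5.00000e-04, -6.23258e+01,  2.43000e-02, -3.89891e+01,
       -6.15000e-02,  3.99000e-02,  1.00000e-04]), 'ee_pos': array([ 0.1898, -0.5951,  0.2217]), 'eef_rot': array([ 9.881e-01,  1.538e-01, -1.000e-04, -7.000e-04]), 'ft_force': array([-0.0115, -0.3881, -0.4713]), 'torque': array([-0.0343,  0.0351, -0.0129]), 'width': 0.08716689209630316}
scene {'fx': 433.75967050490243, 'fy': 433.75967050490243, 'cx': 322.57769814315265, 'cy': 191.46510521609022, 'k1': -0.07748096531180099, 'position': array([ 1.09613897, -0.12055544,  0.99085338]), 'orientation': array([ 0.74637797,  0.6073369 , -0.17316758, -0.20994002])} 0.99611328125
top {'fx': 487.1652495664782, 'fy': 487.1652495664782, 'cx': 320.84498006212493, 'cy': 201.80673145336152, 'k1': 0.020944855817236745, 'position': array([ 0.28818025, -0.00967802,  1.32140261]), 'orientation': array([ 0.70505626, -0.70155639,  0.07385965, -0.07251933])} 0.99598046875
```

View pics/scene0.png

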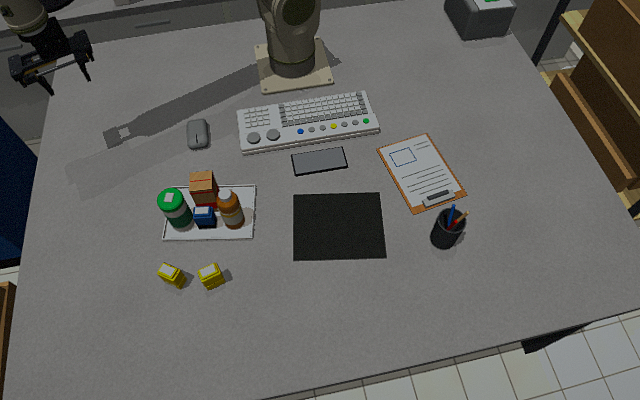

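View pics/top0.png

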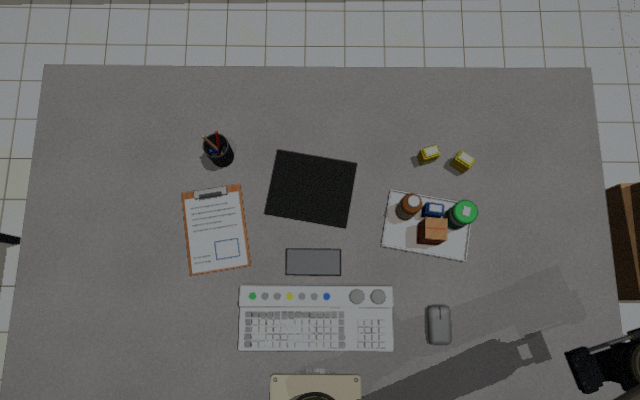

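```bash
cat > h.py <<'E'
import numpy as np,cv2
from bench import read_state,camera
from scipy.spatial.transform import Rotation as R
def und(c,u,v):
    K=np.array([[c["fx"],0,c["cx"]],[0,c["fy"],c["cy"]],[0,0,1.]])
    p=np.stack([np.ravel(u),np.ravel(v)],-1).astype(float).reshape(-1,1,2)
    return cv2.undistortPointsIter(p,K,np.array([c["k1"],0,0,0,0.]),None,None,(3,40,1e-10)).reshape(-1,2)
def dirs(c,u,v):
    q=und(c,u,v); return R.from_quat(c["orientation"]).apply(np.c_[q,np.ones(len(q))])
def plane(c,u,v,z):
    d=dirs(c,u,v); t=(z-c["position"][2])/d[:,2]; return c["position"]+t[:,None]*d
def cloud(c):
    v,u=np.mgrid[0:400,0:640]; d=dirs(c,u,v)
    P=c["position"]+d*c["depth"].reshape(-1,1); P[c["depth"].ravel()<=0]=np.nan
    return P.reshape(400,640,3)
def proj(c,P):
    q=R.from_quat(c["orientation"]).inv().apply(np.atleast_2d(P)-c["position"]);q=q[:,:2]/q[:,2:]
    q=q*(1+c["k1"]*(q**2).sum(1,keepdims=True));return q*[c["fx"],c["fy"]]+[c["cx"],c["cy"]]
def crop(c,x0,y0,x1,y1,k,name):
    i=cv2.resize(c["img"][y0:y1,x0:x1,::-1],None,fx=k,fy=k,interpolation=cv2.INTER_CUBIC);cv2.imwrite(name,i)
E
python3 - <<'E'
from h import *
t=camera("top");s=camera("scene")
np.save("t0.npy",t,allow_pickle=True);np.save("s0.npy",s,allow_pickle=True)
crop(t,370,130,500,270,5,"pics/t_tray.png");crop(t,170,175,265,285,5,"pics/t_board.png");crop(s,145,160,265,300,5,"pics/s_tray.png")
P=cloud(t)
for n,(u,v) in dict(desk=(150,300),mat=(311,190),lid=(463,213),cart=(434,229),stamp=(433,209),cap=(413,203),phone=(313,262),boxc=(228,248),ys1=(429,152),ys2=(464,158)).items(): print(n,P[v,u].round(4))
E
```

```text
desk [ 0.2982  0.4412 -0.0047]
mat [0.5992 0.016  0.0022]
lid [ 0.5127 -0.3652  0.1281]
cart [ 0.4736 -0.2939  0.1177]
stamp [ 0.5318 -0.3025  0.08  ]
cap [ 0.5351 -0.2397  0.1394]
phone [0.3995 0.0088 0.0054]
boxc [0.4366 0.2395 0.0017]
ys1 [ 0.689  -0.3004  0.0715]
ys2 [ 0.6726 -0.3929  0.0717]
```

View pics/t_tray.png

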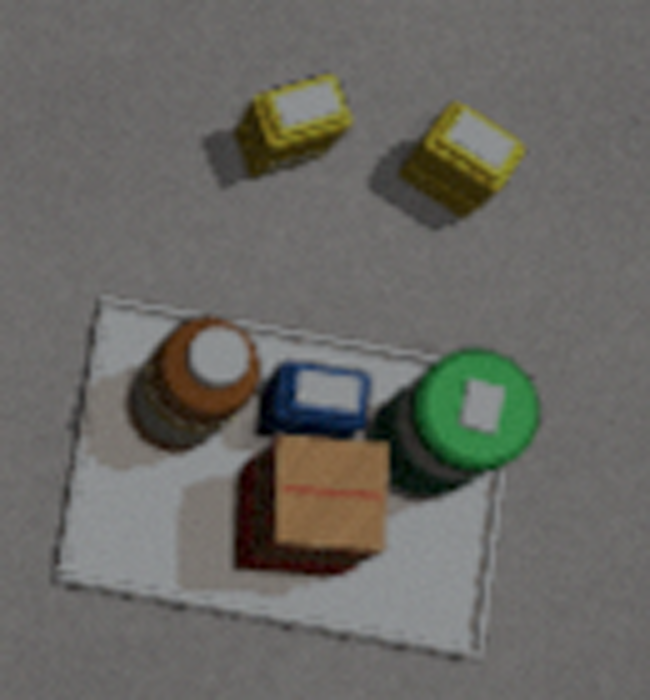

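View pics/t_board.png

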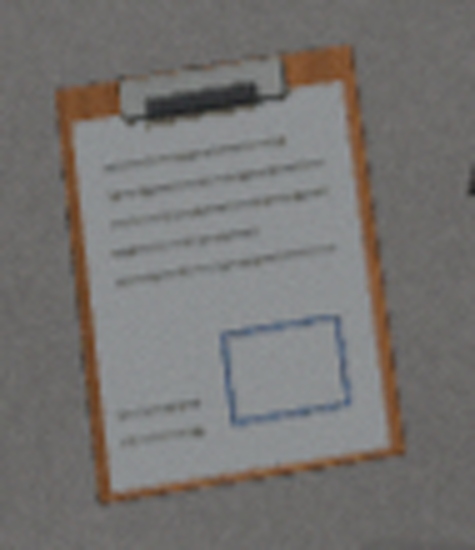

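View pics/s_tray.png

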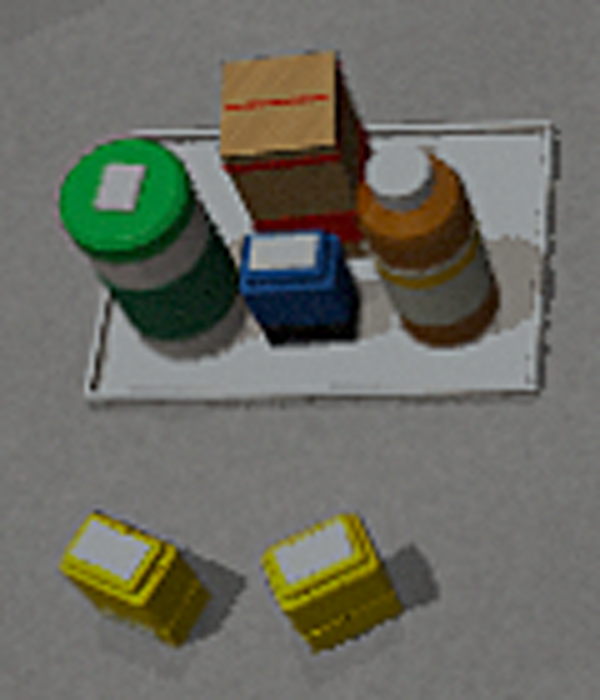

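Candidates for the stamp: the blue one on the tray (top view 433,209), and two yellow ones on the desk (429,152 and 464,158). The blue one between the three neighbours fits the description, and the crops confirm it. Now I'll measure.

```bash
cat > meas.py <<'E'
from h import *
t=np.load("t0.npy",allow_pickle=True).item();s=np.load("s0.npy",allow_pickle=True).item()
def comp(m,u,v,rad=40):
    m=m.astype(np.uint8); w=np.zeros_like(m); w[max(0,v-rad):v+rad,max(0,u-rad):u+rad]=1; m*=w
    n,l,st,ce=cv2.connectedComponentsWithStats(m); 
    k=1+np.argmax(st[1:,4]); return l==k
def rect(c,m,z):
    v,u=np.nonzero(m); P=plane(c,u,v,z)[:,:2]
    (cx,cy),(w,h),a=cv2.minAreaRect((P*1000).astype(np.float32)); return np.round([cx,cy,w,h,a],1),len(u)
for n,c,L in(("top",t,dict(lid=(463,213),cart=(434,229),stamp=(433,209),cap=(413,203),bott=(411,205),mat=(311,190),box=(228,248),lab=(433,209),tray=(400,240))),("scene",s,dict(lid=(170,200),cart=(201,178),stamp=(204,213),cap=(225,195),bott=(228,205),mat=(338,225),box=(403,157),lab=(203,210),tray=(240,200)))):
    hsv=cv2.cvtColor(c["img"],cv2.COLOR_RGB2HSV).astype(int);H,S,V=hsv[...,0],hsv[...,1],hsv[...,2]
    Z=cloud(c)[...,2]
    g=comp((H>50)&(H<80)&(S>110)&(Z>.118),*L["lid"]);print(n,"lid",rect(c,g,.128))
    g=comp((H>5)&(H<22)&(S>60)&(Z>.107),*L["cart"],22);
    u,v=L["cart"];g&=abs(Z-.116)<.009
    print(n,"cart",rect(c,g,.116))
    g=comp((H>100)&(H<130)&(S>100)&(Z>.055),*L["stamp"],15);print(n,"stamp(blue)",rect(c,g,.076))
    g=comp((S<60)&(V>100)&(Z>.06)&(Z<.09),*L["lab"],9);print(n,"stamplabel",rect(c,g,.076))
    g=comp((S<60)&(V>90)&(Z>.125),*L["cap"],9);print(n,"cap",rect(c,g,.140))
    g=comp((V<45)&(abs(Z)<.02),*L["mat"],65);print(n,"mat",rect(c,g,.004))
    g=comp((H>95)&(H<130)&(S>70)&(abs(Z)<.02),*L["box"],25);print(n,"box",rect(c,g,.004))
    # board orientation
    g=comp((H>5)&(H<22)&(S>100)&(abs(Z)<.03),L["box"][0],L["box"][1],85);print(n,"board",rect(c,g,.004))
    g=comp((S<40)&(V>95)&(Z<.03),*L["tray"],70);print(n,"tray",rect(c,g,.008))
E
python3 meas.py
```

```text
top lid (array([ 517.3, -369.9,   58.5,   56.7,   43.1]), 364)
top cart (array([ 476. , -297.4,   59.2,   56.6,   85.4]), 517)
top stamp(blue) (array([ 532.6, -303.9,   49. ,   31.6,   80.6]), 116)
top stamplabel (array([ 536.6, -309.3,   32. ,   17.6,   80.6]), 85)
top cap (array([ 541.3, -239.8,   24.8,   28.1,   88.2]), 106)
top mat (array([604.5,  17. , 227.4, 187.9,  80.1]), 5338)
top box (array([432.1, 274. ,   8.1,   0. ,   2.9]), 4)
top board (array([488.1, 286.6, 229.1, 144.1,   9.6]), 302)
top tray (array([ 4.669e+02, -2.307e+02,  3.791e+02,  3.892e+02,  3.000e-01]), 13852)
scene lid (array([ 523.3, -371. ,   62.3,   58.7,   34.5]), 393)
scene cart (array([ 479.2, -298.4,   56.5,   60.5,   86. ]), 458)
scene stamp(blue) (array([ 545.2, -305.9,   50.7,   38.6,   78.4]), 180)
scene stamplabel (array([ 536.1, -309.6,   31.7,   16.7,   78.4]), 84)
scene cap (array([ 543.2, -240.4,   25.5,   27.7,   84.7]), 102)
scene mat (array([606.3,  16.9, 229.7, 188.1,  80.1]), 5824)
scene box (array([434.5, 241.9,  50.9,  64.5,  10.1]), 69)
scene board (array([491. , 275.5, 229.9, 164.9,   9.6]), 534)
scene tray (array([ 456.9, -238.9,  411.3,  439.4,   79.2]), 12924)
```

```bash
cat > go.py <<'E'
import sys
from h import *
# usage: go.py x y z psi_deg ; psi = world yaw of tool x; jaw axis = psi-90
s=read_state(); p=s["ee_pos"]; M=R.from_quat(s["eef_rot"]).as_matrix()
psi=np.degrees(np.arctan2(M[1,0],M[0,0]))
x,y,z,ps=[a for a in sys.argv[1:]]
T=np.array([p[i] if a=='-' else float(a) for i,a in enumerate((x,y,z))]); ps=psi if ps=='-' else float(ps)
d=T-p; a=np.radians(ps)
f=np.array([d[0]*np.cos(a)+d[1]*np.sin(a), d[0]*np.sin(a)-d[1]*np.cos(a), -d[2]])
print("t",round(float(s["time"]),2),"tcp",p.round(4),"psi",psi.round(2),"tilt",np.degrees(np.arccos(-M[2,2])).round(2),"w",round(float(s["width"]),4),"F",s["ft_force"].round(1))
print("turn az total",round((-(ps-psi))/120,4),"| now-axes shift",np.round(M.T@d/.04,3),"| after-turn shift",np.round(f/.04,3))
E
python3 go.py 0.542 -0.2402 0.222 80
python3 -m inch '[[0,0,0,0,0,-0.087],[0,0,0,0,0,-0.087],[0,0,0,0,0,-0.087],[0,0,0,0,0,-0.087],[0,0,0,0,0,-0.087]]' 1 25;python3 -m inch '[[0,0,0,0,0,-0.086],[0,0,0,0,0,0]]'
python3 go.py 0.542 -0.2402 0.222 80
```

```text
t 0.2 tcp [ 0.1899 -0.5952  0.2221] psi 17.69 tilt 0.05 w 0.0871 F [ 0.5  0.7 -0.1]
turn az total -0.5192 | now-axes shift [ 1.1084e+01 -5.7810e+00  6.0000e-03] | after-turn shift [1.027e+01 7.128e+00 2.000e-03]
time: 0.82
ee_pos: [0.1899, -0.5953, 0.2223]
eef_rot: [0.818, 0.575, 0.0, -0.0]
ft_force: [0.8, -0.3, -0.0]
width: 0.0868
time: 1.08
ee_pos: [0.1898, -0.5954, 0.2224]
eef_rot: [0.765, 0.644, 0.0, -0.0]
ft_force: [0.1, -0.6, -0.2]
width: 0.0867
t 1.07 tcp [ 0.1898 -0.5954  0.2224] psi 80.14 tilt 0.02 w 0.0867 F [ 0.1 -0.6 -0.2]
turn az total 0.0011 | now-axes shift [10.256  7.154  0.012] | after-turn shift [1.0273e+01 7.1290e+00 9.0000e-03]
```

Works exactly. Travel above the bottle.

```bash

python3 -m inch '[[0.8,0.56,0,0,0,0],[0.8,0.56,0,0,0,0],[0.8,0.56,0,0,0,0],[0.8,0.56,0,0,0,0],[0.8,0.56,0,0,0,0]]';
python3 -m inch '[[0.8,0.56,0,0,0,0],[0.8,0.56,0,0,0,0],[0.8,0.56,0,0,0,0],[0.8,0.56,0,0,0,0],[0.8,0.56,0,0,0,0]]';
python3 -m inch '[[0.8,0.56,0,0,0,0],[0.8,0.56,0,0,0,0],[0.66,0.43,0,0,0,0],[0,0,0,0,0,0]]';
python3 go.py 0.542 -0.2402 0.080 80
python3 - <<'E'
from h import *
t=camera("top");s=camera("scene")
a=cv2.resize(t["img"][130:270,370:500,::-1],None,fx=3,fy=3);b=cv2.resize(s["img"][130:270,145:275,::-1],None,fx=3,fy=3)
cv2.imwrite("pics/a1.png",np.hstack([a,b]))
E
```

```text
time: 1.7
ee_pos: [0.3283, -0.4558, 0.2226]
eef_rot: [0.767, 0.642, 0.0, 0.0]
ft_force: [-0.2, -0.6, 1.0]
width: 0.087
time: 2.33
ee_pos: [0.4659, -0.3172, 0.2226]
eef_rot: [0.767, 0.642, 0.0, 0.0]
ft_force: [0.1, 0.1, -0.4]
width: 0.0866
time: 2.82
ee_pos: [0.543, -0.2367, 0.2224]
eef_rot: [0.765, 0.644, 0.001, -0.0]
ft_force: [0.2, -0.3, -0.1]
width: 0.0871
t 2.83 tcp [ 0.543  -0.2367  0.2224] psi 80.22 tilt 0.08 w 0.0871 F [ 0.2 -0.3 -0.1]
turn az total 0.0018 | now-axes shift [-0.095 -0.012  3.559] | after-turn shift [-0.09  -0.011  3.559]
```

View pics/a1.png

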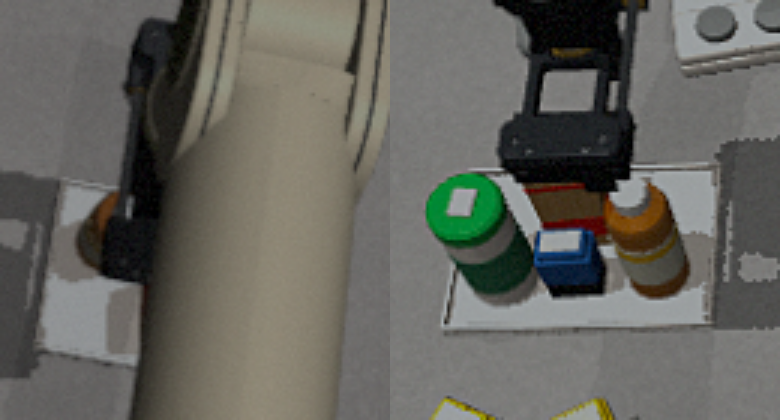

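The scene view shows the gripper above and to the camera-far side of the bottle (cap at about 635,195), and the offset fits parallax. Descending.

```bash

python3 -m inch '[[-0.09,-0.01,0.8,0,0,0],[0,0,0.8,0,0,0],[0,0,0.8,0,0,0],[0,0,0.8,0,0,0],[0,0,0.36,0,0,0]]';
python3 -m inch '[[0,0,0,0,0,0]]';python3 go.py 0.542 -0.2402 0.080 80
python3 -m inch '[[0,0,0,0,0,0],[0,0,0,0,0,0],[0,0,0,0,0,0],[0,0,0,0,0,0],[0,0,0,0,0,0]]' -0.5 25
python3 go.py 0.542 -0.2402 0.080 80
```

```text
time: 3.55
ee_pos: [0.5389, -0.2443, 0.0785]
eef_rot: [0.766, 0.643, -0.001, -0.001]
ft_force: [-0.6, -0.3, 1.1]
width: 0.087
time: 3.68
ee_pos: [0.5398, -0.2438, 0.0798]
eef_rot: [0.765, 0.643, -0.0, -0.0]
ft_force: [0.5, 0.3, -0.3]
width: 0.0871
t 3.67 tcp [ 0.5398 -0.2438  0.0798] psi 80.11 tilt 0.07 w 0.0871 F [ 0.5  0.3 -0.3]
turn az total 0.0009 | now-axes shift [ 0.097  0.039 -0.006] | after-turn shift [ 0.097  0.038 -0.006]
time: 4.3
ee_pos: [0.5408, -0.2432, 0.0804]
eef_rot: [0.765, 0.644, 0.0, 0.0]
ft_force: [1.1, -1.1, 1.7]
width: 0.053
t 4.3 tcp [ 0.5408 -0.2432  0.0804] psi 80.21 tilt 0.03 w 0.053 F [ 1.1 -1.1  1.7]
turn az total 0.0018 | now-axes shift [0.079 0.018 0.01 ] | after-turn shift [0.079 0.018 0.01 ]
```

```bash

python3 -m inch '[[0,0,-0.4,0,0,0],[0,0,-0.5,0,0,0],[0,0,-0.5,0,0,0],[0,0,0,0,0,0]]';
python3 go.py 0.6476 0.0827 0.082 80
```

```text
time: 4.8
ee_pos: [0.5418, -0.2436, 0.1387]
eef_rot: [0.765, 0.644, 0.001, 0.002]
ft_force: [0.5, -1.2, -2.2]
width: 0.0527
t 4.8 tcp [ 0.5418 -0.2436  0.1387] psi 80.21 tilt 0.24 w 0.0527 F [ 0.5 -1.2 -2.2]
turn az total 0.0017 | now-axes shift [8.49  1.213 1.412] | after-turn shift [8.492 1.188 1.419]
```

```bash

python3 -m inch '[[0.5,0.1,0,0,0,0],[0.8,0.1,0,0,0,0],[0.8,0.1,0,0,0,0],[0.8,0.1,0,0,0,0],[0.8,0.1,0,0,0,0]]';
python3 -m inch '[[0.8,0.12,0,0,0,0],[0.8,0.12,0,0,0,0],[0.8,0.12,0,0,0,0],[0.8,0.12,0,0,0,0],[0.7,0.12,0,0,0,0]]';
python3 -m inch '[[0.5,0.1,0,0,0,0],[0.2,0,0,0,0,0],[0,0,0,0,0,0],[0,0,0,0,0,0]]';
python3 go.py 0.6476 0.0827 0.081 80
```

```text
time: 5.42
ee_pos: [0.5854, -0.098, 0.1353]
eef_rot: [0.764, 0.645, -0.0, -0.001]
ft_force: [-0.7, 0.4, -2.9]
width: 0.0529
time: 6.05
ee_pos: [0.6351, 0.052, 0.1352]
eef_rot: [0.764, 0.645, -0.0, -0.001]
ft_force: [-0.7, -0.1, -2.7]
width: 0.0529
time: 6.55
ee_pos: [0.6443, 0.0744, 0.136]
eef_rot: [0.765, 0.644, -0.0, 0.0]
ft_force: [-0.6, -0.8, -2.2]
width: 0.0531
t 6.55 tcp [0.6443 0.0744 0.136 ] psi 80.12 tilt 0.05 w 0.0531 F [-0.6 -0.8 -2.2]
turn az total 0.001 | now-axes shift [0.219 0.047 1.376] | after-turn shift [0.218 0.046 1.376]
```

```bash

python3 -m inch '[[0.1,0,0.5,0,0,0],[0.1,0,0.5,0,0,0],[0,0,0.25,0,0,0],[0,0,0,0,0,0],[0,0,0,0,0,0]]';python3 go.py 0.6476 0.0827 0.080 80
```

```text
time: 7.18
ee_pos: [0.646, 0.0838, 0.0866]
eef_rot: [0.765, 0.644, 0.0, 0.0]
ft_force: [-1.1, -0.1, -1.6]
width: 0.0531
t 7.17 tcp [0.646  0.0838 0.0866] psi 80.21 tilt 0.04 w 0.0531 F [-1.1 -0.1 -1.6]
turn az total 0.0017 | now-axes shift [-0.02   0.044  0.165] | after-turn shift [-0.02   0.044  0.165]
```

```bash

python3 -m inch '[[0,0,0.1,0,0,0],[0,0,0.06,0,0,0],[0,0,0,0,0,0],[0,0,0,0,0,0]]';python3 -m inch '[[0,0,0,0,0,0]]';python3 go.py 0.6476 0.0827 0.080 80
```

```text
time: 7.68
ee_pos: [0.646, 0.0838, 0.0804]
eef_rot: [0.765, 0.644, 0.0, 0.0]
ft_force: [-2.5, -0.2, 4.4]
width: 0.0532
time: 7.8
ee_pos: [0.646, 0.0838, 0.0804]
eef_rot: [0.765, 0.644, 0.0, 0.0]
ft_force: [-2.2, -0.2, 5.5]
width: 0.0529
t 7.8 tcp [0.646  0.0838 0.0804] psi 80.21 tilt 0.05 w 0.0529 F [-2.2 -0.2  5.5]
turn az total 0.0018 | now-axes shift [-0.021  0.044  0.009] | after-turn shift [-0.021  0.044  0.009]
```

```bash

python3 -m inch '[[0,0,0,0,0,0],[0,0,0,0,0,0],[0,0,0,0,0,0]]' 1;
python3 -m inch '[[0,0,-0.6,0,0,0],[0,0,-0.8,0,0,0],[0,0,-0.8,0,0,0],[0,0,-0.8,0,0,0],[0,0,-0.3,0,0,0]]';
python3 -m inch '[[0,0,0,0,0,0.088],[0,0,0,0,0,0.088],[0,0,0,0,0,0.088],[0,0,0,0,0,0.088],[0,0,0,0,0,0.088]]'
python3 -m inch '[[0,0,0,0,0,0.088],[0,0,0,0,0,0.088],[0,0,0,0,0,0.088],[0,0,0,0,0,0]]'
python3 go.py 0.4775 -0.298 0.21 -4.3
python3 - <<'E'
from h import *
t=camera("top");s=camera("scene")
a=cv2.resize(t["img"][130:270,200:480,::-1],None,fx=2,fy=2);b=cv2.resize(s["img"][130:270,145:425,::-1],None,fx=2,fy=2)
cv2.imwrite("pics/a2.png",np.vstack([a,b]))
E
```

```text
time: 8.18
ee_pos: [0.6456, 0.0838, 0.0795]
eef_rot: [0.765, 0.644, -0.0, -0.0]
ft_force: [0.2, 0.4, 0.6]
width: 0.075
time: 8.8
ee_pos: [0.6463, 0.0841, 0.2136]
eef_rot: [0.765, 0.644, 0.001, 0.001]
ft_force: [-0.2, -0.0, -0.0]
width: 0.0872
time: 9.43
ee_pos: [0.6453, 0.0836, 0.2105]
eef_rot: [0.972, 0.234, -0.001, -0.0]
ft_force: [0.1, 0.3, 0.2]
width: 0.0871
time: 9.93
ee_pos: [0.6453, 0.0837, 0.2107]
eef_rot: [0.999, -0.037, -0.001, 0.0]
ft_force: [0.3, 0.2, -0.6]
width: 0.0871
t 9.93 tcp [0.6453 0.0837 0.2107] psi -4.19 tilt 0.08 w 0.0871 F [ 0.3  0.2 -0.6]
turn az total 0.0009 | now-axes shift [-3.486  9.824  0.028] | after-turn shift [-3.468  9.831  0.017]
```

View pics/a2.png

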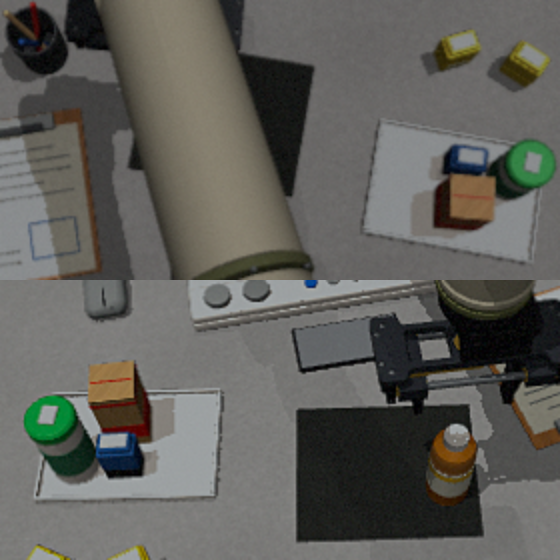

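The lower half shows the bottle standing on the mat (450,470), with the others on the tray undisturbed. On to the carton.

```bash

python3 -m inch '[[-0.28,0.8,0,0,0,0],[-0.28,0.8,0,0,0,0],[-0.28,0.8,0,0,0,0],[-0.28,0.8,0,0,0,0],[-0.28,0.8,0,0,0,0]]';
python3 -m inch '[[-0.28,0.8,0,0,0,0],[-0.28,0.8,0,0,0,0],[-0.28,0.8,0,0,0,0],[-0.28,0.8,0,0,0,0],[-0.28,0.8,0,0,0,0]]';
python3 -m inch '[[-0.28,0.8,0,0,0,0],[-0.28,0.8,0,0,0,0],[-0.08,0.2,0,0,0,0],[0,0,0,0,0,0],[0,0,0,0,0,0]]';
python3 go.py 0.4775 -0.298 0.074 -4.3
```

```text
time: 10.65
ee_pos: [0.5773, -0.0727, 0.2115]
eef_rot: [0.999, -0.035, -0.0, 0.0]
ft_force: [-0.1, -0.5, -0.8]
width: 0.0871
time: 11.28
ee_pos: [0.5095, -0.228, 0.2116]
eef_rot: [0.999, -0.035, -0.0, 0.0]
ft_force: [0.6, 0.9, 0.3]
width: 0.0873
time: 11.9
ee_pos: [0.48, -0.2954, 0.2117]
eef_rot: [0.999, -0.036, 0.0, -0.0]
ft_force: [0.8, -0.9, 0.1]
width: 0.0873
t 11.9 tcp [ 0.48   -0.2954  0.2117] psi -4.1 tilt 0.03 w 0.0873 F [ 0.8 -0.9  0.1]
turn az total 0.0016 | now-axes shift [-0.059  0.071  3.443] | after-turn shift [-0.059  0.07   3.443]
```

```bash

python3 -m inch '[[-0.03,0.03,0.8,0,0,0],[0,0,0.8,0,0,0],[0,0,0.8,0,0,0],[0,0,0.8,0,0,0],[0,0,0.24,0,0,0]]';
python3 -m inch '[[0,0,0,0,0,0]]';python3 go.py 0.4775 -0.298 0.074 -4.3
```

```text
time: 12.52
ee_pos: [0.4776, -0.2962, 0.0724]
eef_rot: [0.999, -0.036, -0.001, -0.001]
ft_force: [0.4, 0.6, 0.5]
width: 0.0869
time: 12.65
ee_pos: [0.4784, -0.2974, 0.0743]
eef_rot: [0.999, -0.037, -0.0, -0.0]
ft_force: [0.3, -0.5, 0.1]
width: 0.087
t 12.65 tcp [ 0.4784 -0.2974  0.0743] psi -4.19 tilt 0.02 w 0.087 F [ 0.3 -0.5  0.1]
turn az total 0.0009 | now-axes shift [-0.021  0.018  0.008] | after-turn shift [-0.021  0.018  0.008]
```

```bash

python3 -m inch '[[0,0,0,0,0,0],[0,0,0,0,0,0],[0,0,0,0,0,0],[0,0,0,0,0,0],[0,0,0,0,0,0]]' -0.5 20
python3 go.py 0.4775 -0.298 0.074 -4.3
python3 -m inch '[[0,0,-0.4,0,0,0],[0,0,-0.5,0,0,0],[0,0,-0.5,0,0,0],[0,0,0,0,0,0]]';
python3 go.py 0.558 0.0254 0.079 -4.3
```

```text
time: 13.28
ee_pos: [0.4781, -0.2982, 0.0744]
eef_rot: [0.999, -0.037, 0.0, 0.0]
ft_force: [0.2, 0.1, 1.3]
width: 0.0549
t 13.28 tcp [ 0.4781 -0.2982  0.0744] psi -4.28 tilt 0.03 w 0.0549 F [0.2 0.1 1.3]
turn az total 0.0002 | now-axes shift [-0.015 -0.005  0.009] | after-turn shift [-0.015 -0.005  0.009]
time: 13.78
ee_pos: [0.479, -0.2985, 0.1323]
eef_rot: [0.999, -0.037, 0.002, 0.001]
ft_force: [0.5, 0.2, -1.5]
width: 0.0549
t 13.78 tcp [ 0.479  -0.2985  0.1323] psi -4.26 tilt 0.2 w 0.0549 F [ 0.5  0.2 -1.5]
turn az total 0.0003 | now-axes shift [ 1.363 -8.223  1.324] | after-turn shift [ 1.362 -8.222  1.332]
```

```bash

python3 -m inch '[[0.1,-0.5,0,0,0,0],[0.13,-0.8,0,0,0,0],[0.13,-0.8,0,0,0,0],[0.13,-0.8,0,0,0,0],[0.13,-0.8,0,0,0,0]]';
python3 -m inch '[[0.13,-0.8,0,0,0,0],[0.13,-0.8,0,0,0,0],[0.13,-0.8,0,0,0,0],[0.13,-0.8,0,0,0,0],[0.13,-0.8,0,0,0,0]]';
python3 -m inch '[[0.07,-0.4,0,0,0,0],[0,-0.1,0,0,0,0],[0,0,0,0,0,0],[0,0,0,0,0,0]]';
python3 go.py 0.558 0.0254 0.078 -4.3
```

```text
time: 14.4
ee_pos: [0.5134, -0.1511, 0.1295]
eef_rot: [0.999, -0.037, -0.0, -0.0]
ft_force: [-0.8, 0.1, -1.9]
width: 0.055
time: 15.02
ee_pos: [0.5513, 0.0064, 0.1295]
eef_rot: [0.999, -0.037, -0.0, 0.0]
ft_force: [1.2, 0.6, -1.0]
width: 0.055
time: 15.52
ee_pos: [0.5557, 0.0237, 0.1301]
eef_rot: [0.999, -0.038, -0.0, 0.0]
ft_force: [0.0, -0.6, -1.3]
width: 0.0549
t 15.53 tcp [0.5557 0.0237 0.1301] psi -4.37 tilt 0.04 w 0.0549 F [ 0.  -0.6 -1.3]
turn az total -0.0006 | now-axes shift [ 0.053 -0.049  1.303] | after-turn shift [ 0.053 -0.048  1.303]
```

```bash

python3 -m inch '[[0,0,0.5,0,0,0],[0,0,0.5,0,0,0],[0,0,0.3,0,0,0],[0,0,0,0,0,0],[0,0,0,0,0,0]]';python3 go.py - - 0.074 -4.3
python3 -m inch '[[0,0,0.08,0,0,0],[0,0,0.0,0,0,0],[0,0,0,0,0,0]]';python3 go.py - - 0.074 -4.3
```

```text
time: 16.15
ee_pos: [0.5563, 0.025, 0.0789]
eef_rot: [0.999, -0.037, 0.001, -0.0]
ft_force: [-0.2, 0.2, -2.1]
width: 0.0554
t 16.15 tcp [0.5563 0.025  0.0789] psi -4.28 tilt 0.06 w 0.0554 F [-0.2  0.2 -2.1]
turn az total 0.0002 | now-axes shift [-0.     0.     0.122] | after-turn shift [ 0.    -0.     0.122]
time: 16.52
ee_pos: [0.5559, 0.0251, 0.0751]
eef_rot: [0.999, -0.037, 0.0, 0.0]
ft_force: [0.3, -0.1, -1.4]
width: 0.0549
t 16.52 tcp [0.5559 0.0251 0.0751] psi -4.27 tilt 0.01 w 0.0549 F [ 0.3 -0.1 -1.4]
turn az total 0.0003 | now-axes shift [-0.    -0.     0.027] | after-turn shift [ 0.    -0.     0.027]
```

```bash

python3 -m inch '[[0,0,0.03,0,0,0],[0,0,0.0,0,0,0]]';python3 go.py - - 0.074 -4.3
python3 -m inch '[[0,0,0,0,0,0],[0,0,0,0,0,0],[0,0,0,0,0,0]]' 1;
python3 go.py - - 0.074 -4.3
python3 -m inch '[[0,0,-0.6,0,0,0],[0,0,-0.8,0,0,0],[0,0,-0.8,0,0,0],[0,0,-0.8,0,0,0],[0,0,-0.4,0,0,0]]';
python3 -m inch '[[0,0,0,0,0,-0.088],[0,0,0,0,0,-0.088],[0,0,0,0,0,-0.088],[0,0,0,0,0,-0.088],[0,0,0,0,0,-0.088]]'
python3 -m inch '[[0,0,0,0,0,-0.088],[0,0,0,0,0,-0.088],[0,0,0,0,0,-0.088],[0,0,0,0,0,0]]'
python3 go.py 0.520 -0.3705 0.21 80
```

```text
time: 16.77
ee_pos: [0.5561, 0.0248, 0.0741]
eef_rot: [0.999, -0.037, 0.0, 0.0]
ft_force: [-1.7, -1.3, 2.6]
width: 0.0547
t 16.77 tcp [0.5561 0.0248 0.0741] psi -4.28 tilt 0.04 w 0.0547 F [-1.7 -1.3  2.6]
turn az total 0.0001 | now-axes shift [-0.    -0.     0.003] | after-turn shift [ 0.    -0.     0.003]
time: 17.15
ee_pos: [0.5558, 0.0252, 0.0737]
eef_rot: [0.999, -0.037, -0.0, -0.0]
ft_force: [-0.5, 0.0, -0.5]
width: 0.0771
t 17.15 tcp [0.5558 0.0252 0.0737] psi -4.26 tilt 0.0 w 0.0771 F [-0.5  0.  -0.5]
turn az total 0.0004 | now-axes shift [-0.    -0.    -0.008] | after-turn shift [ 0.    -0.    -0.008]
time: 17.77
ee_pos: [0.5564, 0.0253, 0.2114]
eef_rot: [0.999, -0.037, 0.001, -0.0]
ft_force: [-0.1, 0.7, -0.4]
width: 0.0867
time: 18.4
ee_pos: [0.5555, 0.0251, 0.2089]
eef_rot: [0.91, 0.414, -0.001, -0.0]
ft_force: [0.4, -0.4, 0.1]
width: 0.0873
time: 18.9
ee_pos: [0.5556, 0.025, 0.209]
eef_rot: [0.765, 0.644, -0.0, -0.0]
ft_force: [-0.3, -0.6, 0.4]
width: 0.0872
t 18.9 tcp [0.5556 0.025  0.209 ] psi 80.15 tilt 0.06 w 0.0872 F [-0.3 -0.6  0.4]
turn az total 0.0012 | now-axes shift [-9.894  0.817 -0.024] | after-turn shift [-9.892  0.842 -0.024]
```

```bash

python3 -m inch '[[-0.8,0.07,0,0,0,0],[-0.8,0.07,0,0,0,0],[-0.8,0.07,0,0,0,0],[-0.8,0.07,0,0,0,0],[-0.8,0.07,0,0,0,0]]';
python3 -m inch '[[-0.8,0.07,0,0,0,0],[-0.8,0.07,0,0,0,0],[-0.8,0.07,0,0,0,0],[-0.8,0.07,0,0,0,0],[-0.8,0.07,0,0,0,0]]';
python3 -m inch '[[-0.8,0.07,0,0,0,0],[-0.8,0.05,0,0,0,0],[-0.25,0,0,0,0,0],[0,0,0,0,0,0],[0,0,0,0,0,0]]';
python3 go.py 0.520 -0.3705 0.068 80
```

```text
time: 19.52
ee_pos: [0.5421, -0.136, 0.2094]
eef_rot: [0.767, 0.642, -0.0, -0.0]
ft_force: [0.8, -0.4, 0.3]
width: 0.0869
time: 20.15
ee_pos: [0.5288, -0.296, 0.2093]
eef_rot: [0.767, 0.642, -0.0, -0.0]
ft_force: [0.5, -0.7, 0.3]
width: 0.0872
time: 20.78
ee_pos: [0.5219, -0.367, 0.2098]
eef_rot: [0.765, 0.645, 0.0, -0.0]
ft_force: [0.3, -0.2, -1.0]
width: 0.0874
t 20.77 tcp [ 0.5219 -0.367   0.2098] psi 80.27 tilt 0.04 w 0.0874 F [ 0.3 -0.2 -1. ]
turn az total 0.0022 | now-axes shift [-0.096 -0.033  3.545] | after-turn shift [-0.094 -0.031  3.545]
```

```bash

python3 -m inch '[[-0.06,-0.02,0.8,0,0,0],[0,0,0.8,0,0,0],[0,0,0.8,0,0,0],[0,0,0.8,0,0,0],[0,0,0.34,0,0,0]]';
python3 -m inch '[[0,0,0,0,0,0]]';python3 go.py 0.520 -0.3705 0.068 80
python3 -m inch '[[0,0,0,0,0,0],[0,0,0,0,0,0],[0,0,0,0,0,0],[0,0,0,0,0,0],[0,0,0,0,0,0]]' -0.4 25
python3 go.py 0.520 -0.3705 0.068 80
```

```text
time: 21.4
ee_pos: [0.5197, -0.3692, 0.0666]
eef_rot: [0.764, 0.645, -0.0, -0.001]
ft_force: [-0.4, 0.7, 0.7]
width: 0.0869
time: 21.52
ee_pos: [0.5201, -0.3701, 0.068]
eef_rot: [0.765, 0.644, -0.0, -0.0]
ft_force: [0.2, -0.3, 0.2]
width: 0.087
t 21.52 tcp [ 0.5201 -0.3701  0.068 ] psi 80.25 tilt 0.05 w 0.087 F [ 0.2 -0.3  0.2]
turn az total 0.0021 | now-axes shift [-0.01  -0.001 -0.001] | after-turn shift [-0.01  -0.    -0.001]
time: 22.15
ee_pos: [0.5201, -0.3712, 0.0687]
eef_rot: [0.765, 0.644, -0.0, 0.0]
ft_force: [-1.7, -0.7, 5.2]
width: 0.0605
t 22.15 tcp [ 0.5201 -0.3712  0.0687] psi 80.2 tilt 0.04 w 0.0605 F [-1.7 -0.7  5.2]
turn az total 0.0017 | now-axes shift [ 0.017 -0.006  0.018] | after-turn shift [ 0.017 -0.006  0.018]
```

```bash

python3 -m inch '[[0,0,-0.4,0,0,0],[0,0,-0.6,0,0,0],[0,0,-0.8,0,0,0],[0,0,-0.7,0,0,0],[0,0,0,0,0,0]]';
python3 go.py 0.6226 -0.0591 0.072 80
```

```text
time: 22.78
ee_pos: [0.5213, -0.3716, 0.1712]
eef_rot: [0.765, 0.644, 0.001, 0.002]
ft_force: [0.4, -0.0, -1.9]
width: 0.0607
t 22.77 tcp [ 0.5213 -0.3716  0.1712] psi 80.22 tilt 0.27 w 0.0607 F [ 0.4 -0.  -1.9]
turn az total 0.0018 | now-axes shift [8.133 1.159 2.469] | after-turn shift [8.133 1.139 2.48 ]
```

```bash

python3 -m inch '[[0.5,0.1,0,0,0,0],[0.8,0.11,0,0,0,0],[0.8,0.11,0,0,0,0],[0.8,0.11,0,0,0,0],[0.8,0.11,0,0,0,0]]';
python3 -m inch '[[0.8,0.11,0,0,0,0],[0.8,0.11,0,0,0,0],[0.8,0.11,0,0,0,0],[0.8,0.11,0,0,0,0],[0.7,0.11,0,0,0,0]]';
python3 -m inch '[[0.4,0.04,0,0,0,0],[0.1,0,0,0,0,0],[0,0,0,0,0,0],[0,0,0,0,0,0]]';
python3 -m inch '[[0,0,0.6,0,0,0],[0,0,0.7,0,0,0],[0,0,0.5,0,0,0],[0,0,0.4,0,0,0],[0,0,0.1,0,0,0]]';python3 -m inch '[[0,0,0,0,0,0],[0,0,0,0,0,0]]';python3 go.py 0.6226 -0.0591 0.0687 80
```

```text
time: 23.4
ee_pos: [0.5663, -0.2258, 0.1667]
eef_rot: [0.764, 0.645, -0.0, -0.001]
ft_force: [-0.3, 0.3, -1.7]
width: 0.0605
time: 24.02
ee_pos: [0.6141, -0.0756, 0.1667]
eef_rot: [0.764, 0.645, -0.001, -0.001]
ft_force: [0.2, -0.9, -1.9]
width: 0.0607
time: 24.52
ee_pos: [0.6194, -0.0608, 0.168]
eef_rot: [0.765, 0.644, -0.0, 0.0]
ft_force: [0.4, -1.3, -1.3]
width: 0.0607
time: 25.15
ee_pos: [0.6192, -0.0596, 0.0752]
eef_rot: [0.765, 0.644, -0.0, -0.0]
ft_force: [-0.1, -0.5, -1.8]
width: 0.0605
time: 25.4
ee_pos: [0.6202, -0.0594, 0.0771]
eef_rot: [0.765, 0.644, 0.0, 0.001]
ft_force: [0.6, 0.4, -0.9]
width: 0.0607
t 25.4 tcp [ 0.6202 -0.0594  0.0771] psi 80.21 tilt 0.08 w 0.0607 F [ 0.6  0.4 -0.9]
turn az total 0.0018 | now-axes shift [0.017 0.058 0.21 ] | after-turn shift [0.017 0.058 0.209]
```

```bash

python3 -m inch '[[0,0,0.1,0,0,0],[0,0,0.08,0,0,0],[0,0,0.02,0,0,0],[0,0,0,0,0,0]]';python3 -m inch '[[0,0,0,0,0,0]]';python3 go.py 0.6226 -0.0591 0.0687 80
```

```text
time: 25.9
ee_pos: [0.6197, -0.0594, 0.0687]
eef_rot: [0.765, 0.644, 0.0, 0.0]
ft_force: [-1.9, 0.0, 4.2]
width: 0.0607
time: 26.02
ee_pos: [0.6198, -0.0594, 0.0687]
eef_rot: [0.765, 0.644, 0.0, 0.0]
ft_force: [-2.3, -0.5, 5.5]
width: 0.0608
t 26.02 tcp [ 0.6198 -0.0594  0.0687] psi 80.21 tilt 0.03 w 0.0608 F [-2.3 -0.5  5.5]
turn az total 0.0018 | now-axes shift [ 0.019  0.069 -0.   ] | after-turn shift [ 0.019  0.069 -0.   ]
```

```bash

python3 -m inch '[[0,0,0,0,0,0],[0,0,0,0,0,0],[0,0,0,0,0,0]]' 1;
python3 -m inch '[[0,0,-0.6,0,0,0],[0,0,-0.8,0,0,0],[0,0,-0.8,0,0,0],[0,0,-0.8,0,0,0],[0,0,-0.5,0,0,0]]';
python3 -m inch '[[0,0,0,0,0,0]]'
python3 - <<'E'
from h import *
t=camera("top");s=camera("scene")
np.save("t0.npy",t,allow_pickle=True);np.save("s0.npy",s,allow_pickle=True)
a=cv2.resize(t["img"][130:270,200:480,::-1],None,fx=2,fy=2);b=cv2.resize(s["img"][130:270,145:425,::-1],None,fx=2,fy=2)
cv2.imwrite("pics/a3.png",np.vstack([a,b]))
E
python3 meas.py 2>/dev/null| grep stamp;python3 go.py 0.5365 -0.3095 0.2 80.3
```

```text
time: 26.4
ee_pos: [0.6196, -0.0594, 0.068]
eef_rot: [0.765, 0.644, -0.0, -0.0]
ft_force: [0.1, -0.5, 0.4]
width: 0.0818
time: 27.02
ee_pos: [0.6201, -0.0594, 0.2099]
eef_rot: [0.765, 0.644, 0.001, 0.001]
ft_force: [0.2, 0.1, -0.2]
width: 0.0868
time: 27.15
ee_pos: [0.6205, -0.0593, 0.2095]
eef_rot: [0.765, 0.644, 0.001, 0.001]
ft_force: [0.6, 0.1, 0.2]
width: 0.0871
t 27.25 tcp [ 0.6193 -0.0595  0.2072] psi 80.21 tilt 0.05 w 0.0874 F [ 0.6 -0.2 -0.2]
turn az total -0.0007 | now-axes shift [-6.512 -0.977  0.181] | after-turn shift [-6.511 -0.987  0.179]
```

View pics/a3.png

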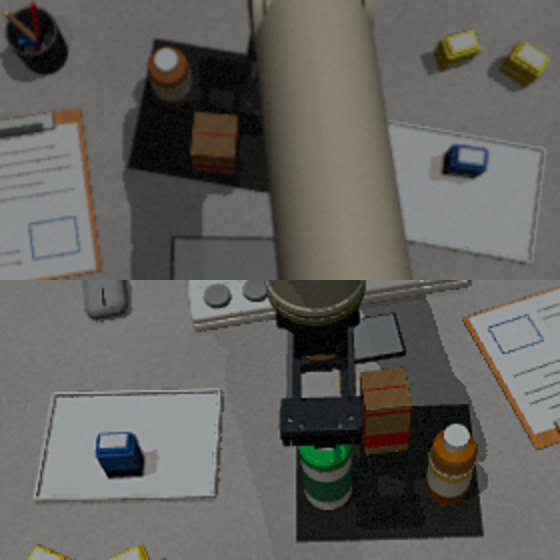

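All three stand on the mat: tub (325,475), carton (385,410), bottle (450,470). The stamp is alone on the tray at (118,455), so I'll re-measure it and the box.

```bash
cat > m2.py <<'E'
import re
src=open('meas.py').read().split('for n,c,L')[0];exec(src)
for n,c,lab,box in(("top",t,(433,209),(228,248)),("scene",s,(203,214),(403,157))):
    hsv=cv2.cvtColor(c["img"],cv2.COLOR_RGB2HSV).astype(int);H,S,V=hsv[...,0],hsv[...,1],hsv[...,2];Z=cloud(c)[...,2]
    g=comp((S<60)&(V>90)&(Z>.06)&(Z<.09),*lab,12);print(n,"label",rect(c,g,.076))
    g=comp((H>95)&(H<130)&(S>60)&(Z>.068)|g,*lab,14);print(n,"top",rect(c,g,.076))
    g=comp(cv2.morphologyEx(((H>95)&(H<130)&(S>40)&(abs(Z)<.02)).astype(np.uint8),cv2.MORPH_CLOSE,np.ones((3,3))),*box,25);print(n,"box",rect(c,g,.004))
E
python3 m2.py
```

```text
top label (array([ 536.6, -309.3,   32. ,   17.6,   80.6]), 85)
top top (array([ 534.4, -306. ,   46.8,   29.1,   81.9]), 184)
top box (array([435.8, 242.9,  51.1,  65.3,   9.8]), 101)
scene label (array([ 536.1, -309.6,   31.7,   16.7,   78.4]), 84)
scene top (array([ 540.8, -306.8,   45. ,   30.5,   78.4]), 176)
scene box (array([433.9, 242.5,  52. ,  66.3,   9.9]), 97)
```

```bash

python3 -m inch '[[-0.8,-0.12,0,0,0,0],[-0.8,-0.12,0,0,0,0],[-0.8,-0.12,0,0,0,0],[-0.8,-0.12,0,0,0,0],[-0.8,-0.12,0,0,0,0]]';
python3 -m inch '[[-0.8,-0.12,0,0,0,0],[-0.8,-0.12,0,0,0,0],[-0.8,-0.12,0,0,0,0],[-0.1,-0.02,0,0,0,0],[0,0,0,0,0,0]]';
python3 -m inch '[[0,0,0,0,0,0]]'
python3 go.py 0.5365 -0.3095 0.028 80.2
```

```text
time: 27.88
ee_pos: [0.5677, -0.2138, 0.2065]
eef_rot: [0.765, 0.644, -0.001, -0.001]
ft_force: [-0.0, 0.3, 0.7]
width: 0.0872
time: 28.5
ee_pos: [0.5366, -0.3082, 0.2071]
eef_rot: [0.765, 0.644, -0.0, -0.001]
ft_force: [-0.0, 0.6, 0.1]
width: 0.0868
time: 28.62
ee_pos: [0.5373, -0.3074, 0.2078]
eef_rot: [0.764, 0.645, 0.0, -0.0]
ft_force: [0.4, -0.1, 0.5]
width: 0.0868
t 28.62 tcp [ 0.5373 -0.3074  0.2078] psi 80.32 tilt 0.04 w 0.0868 F [ 0.4 -0.1  0.5]
turn az total 0.001 | now-axes shift [-0.058 -0.009  4.494] | after-turn shift [-0.055 -0.011  4.494]
```

```bash

python3 -m inch '[[-0.03,-0.01,0.8,0,0,0],[0,0,0.8,0,0,0],[0,0,0.8,0,0,0],[0,0,0.8,0,0,0],[0,0,0.8,0,0,0]]';
python3 -m inch '[[0,0,0.4,0,0,0],[0,0,0.08,0,0,0],[0,0,0,0,0,0],[0,0,0,0,0,0]]';python3 go.py 0.5365 -0.3095 0.028 80.2
```

```text
time: 29.25
ee_pos: [0.5368, -0.3088, 0.0472]
eef_rot: [0.764, 0.645, 0.0, 0.0]
ft_force: [-0.4, -0.3, 0.3]
width: 0.0867
time: 29.75
ee_pos: [0.5369, -0.3104, 0.0302]
eef_rot: [0.765, 0.644, 0.0, 0.001]
ft_force: [-0.9, 0.1, 0.1]
width: 0.0873
t 29.75 tcp [ 0.5369 -0.3104  0.0302] psi 80.21 tilt 0.12 w 0.0873 F [-0.9  0.1  0.1]
turn az total 0.0001 | now-axes shift [ 0.021 -0.015  0.056] | after-turn shift [ 0.021 -0.015  0.056]
```

```bash

python3 -m inch '[[0,0,0,0,0,0],[0,0,0,0,0,0],[0,0,0,0,0,0],[0,0,0,0,0,0],[0,0,0,0,0,0]]' -0.8 20
python3 -m inch '[[0,0,0,0,0,0],[0,0,0,0,0,0]]'
python3 go.py 0.5365 -0.3095 0.028 80.2
python3 -m inch '[[0,0,-0.4,0,0,0],[0,0,-0.7,0,0,0],[0,0,-0.8,0,0,0],[0,0,-0.8,0,0,0],[0,0,-0.8,0,0,0]]';
python3 -m inch '[[0,0,0,0,0,0]]'
python3 go.py 0.435 0.2425 - 99.9
```

```text
time: 30.38
ee_pos: [0.5362, -0.3101, 0.0289]
eef_rot: [0.765, 0.644, -0.0, 0.0]
ft_force: [0.2, -0.9, -1.2]
width: 0.0448
time: 30.62
ee_pos: [0.5362, -0.3101, 0.0289]
eef_rot: [0.765, 0.644, -0.0, 0.0]
ft_force: [0.3, -0.7, -0.1]
width: 0.0322
t 30.62 tcp [ 0.5362 -0.3101  0.0289] psi 80.21 tilt 0.0 w 0.0322 F [ 0.3 -0.7 -0.1]
turn az total 0.0001 | now-axes shift [0.016 0.005 0.023] | after-turn shift [0.016 0.005 0.023]
time: 31.25
ee_pos: [0.5362, -0.31, 0.1713]
eef_rot: [0.765, 0.644, 0.0, 0.0]
ft_force: [0.2, 0.2, -0.7]
width: 0.0319
time: 31.38
ee_pos: [0.5377, -0.3107, 0.173]
eef_rot: [0.765, 0.644, 0.001, 0.003]
ft_force: [0.5, -0.0, -2.0]
width: 0.032
t 31.38 tcp [ 0.5377 -0.3107  0.173 ] psi 80.21 tilt 0.34 w 0.032 F [ 0.5 -0.  -2. ]
turn az total -0.1641 | now-axes shift [13.191 -4.881 -0.053] | after-turn shift [14.064 -0.152 -0.   ]
```

```bash

python3 -m inch '[[0,0,0,0,0,-0.08],[0,0,0,0,0,-0.08],[0.5,0,0,0,0,-0.004],[0.8,0,0,0,0,0],[0.8,0,0,0,0,0]]'
python3 -m inch '[[0.8,0,0,0,0,0],[0.8,0,0,0,0,0],[0.8,0,0,0,0,0],[0.8,0,0,0,0,0],[0.8,0,0,0,0,0]]'
python3 -m inch '[[0.8,0,0,0,0,0],[0.8,0,0,0,0,0],[0.8,0,0,0,0,0],[0.8,0,0,0,0,0],[0.8,0,0,0,0,0]]'
python3 -m inch '[[0.8,0,0,0,0,0],[0.8,0,0,0,0,0],[0.8,0,0,0,0,0],[0.8,0,0,0,0,0],[0.4,0,0,0,0,0]]'
python3 -m inch '[[0,0,0,0,0,0],[0,0,0,0,0,0]]'
python3 go.py 0.435 0.2425 0.032 99.9
```

```text
time: 32.0
ee_pos: [0.5213, -0.2248, 0.1687]
eef_rot: [0.645, 0.764, 0.0, -0.0]
ft_force: [-0.3, 0.3, -1.2]
width: 0.0323
time: 32.62
ee_pos: [0.4934, -0.0673, 0.1688]
eef_rot: [0.645, 0.764, -0.0, -0.0]
ft_force: [0.5, -0.1, 0.2]
width: 0.032
time: 33.25
ee_pos: [0.4655, 0.0899, 0.1688]
eef_rot: [0.645, 0.764, -0.0, 0.0]
ft_force: [0.5, 0.2, -1.5]
width: 0.0319
time: 33.88
ee_pos: [0.4401, 0.2323, 0.1688]
eef_rot: [0.644, 0.765, -0.0, -0.0]
ft_force: [0.2, -1.2, -1.1]
width: 0.0323
time: 34.12
ee_pos: [0.4418, 0.2292, 0.1687]
eef_rot: [0.644, 0.765, -0.0, 0.0]
ft_force: [0.3, 0.5, -0.4]
width: 0.032
t 34.12 tcp [0.4418 0.2292 0.1687] psi 99.79 tilt 0.05 w 0.032 F [ 0.3  0.5 -0.4]
turn az total -0.0009 | now-axes shift [ 0.361 -0.11   3.418] | after-turn shift [ 0.358 -0.111  3.418]
```

```bash

python3 -m inch '[[0.17,-0.05,0.6,0,0,0],[0.17,-0.05,0.7,0,0,0],[0,0,0.7,0,0,0],[0,0,0.7,0,0,0],[0,0,0.5,0,0,0]]'
python3 -m inch '[[0,0,0.1,0,0,0],[0,0,0,0,0,0],[0,0,0,0,0,0],[0,0,0,0,0,0]]'
python3 go.py 0.435 0.2425 0.029 99.9
```

```text
time: 34.75
ee_pos: [0.4358, 0.2413, 0.0397]
eef_rot: [0.644, 0.765, -0.001, 0.0]
ft_force: [-0.7, -0.3, -1.4]
width: 0.032
time: 35.25
ee_pos: [0.4364, 0.2427, 0.0376]
eef_rot: [0.644, 0.765, 0.0, 0.0]
ft_force: [-0.4, -0.1, -0.8]
width: 0.032
t 35.25 tcp [0.4364 0.2427 0.0376] psi 99.88 tilt 0.07 w 0.032 F [-0.4 -0.1 -0.8]
turn az total -0.0001 | now-axes shift [ 0.001 -0.035  0.215] | after-turn shift [ 0.001 -0.035  0.215]
```

```bash

python3 -m inch '[[0,-0.03,0.1,0,0,0],[0,0,0.06,0,0,0],[0,0,0.03,0,0,0],[0,0,0,0,0,0]]'
python3 -m inch '[[0,0,0,0,0,0]]'
python3 go.py 0.435 0.2425 0.029 99.9
python3 - <<'E'
from h import *
t=camera("top");s=camera("scene")
a=cv2.resize(t["img"][175:285,170:290,::-1],None,fx=4,fy=4);b=cv2.resize(s["img"][105:215,345:465,::-1],None,fx=4,fy=4)
cv2.imwrite("pics/a4.png",np.hstack([a,b])[:, :960][:, :800]);cv2.imwrite("pics/a4.png",cv2.resize(np.hstack([a,b]),(800,366)))
E
```

```text
time: 35.75
ee_pos: [0.4347, 0.2423, 0.0292]
eef_rot: [0.644, 0.765, -0.0, -0.0]
ft_force: [0.6, -0.5, -1.1]
width: 0.0325
time: 35.88
ee_pos: [0.4348, 0.2424, 0.0293]
eef_rot: [0.644, 0.765, 0.0, 0.0]
ft_force: [0.0, -0.1, -1.2]
width: 0.0319
t 35.88 tcp [0.4348 0.2424 0.0293] psi 99.89 tilt 0.0 w 0.0319 F [ 0.  -0.1 -1.2]
turn az total -0.0001 | now-axes shift [0.002 0.006 0.009] | after-turn shift [0.002 0.006 0.009]
```

View pics/a4.png

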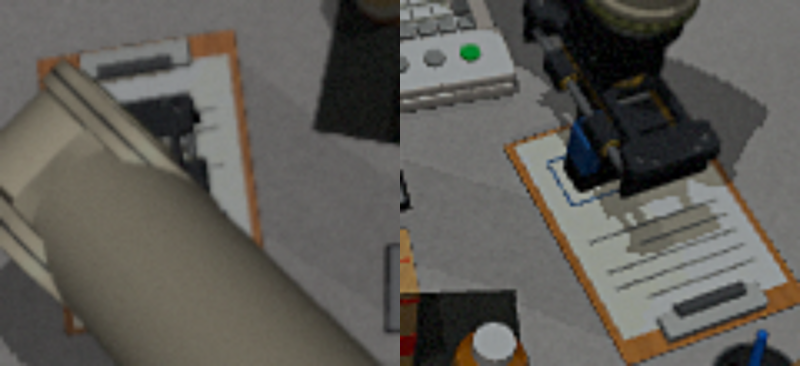

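The scene view shows the held stamp (585,160) standing over the box outline. Set it down, release, rise and check.

```bash

python3 -m inch '[[0,0,0.02,0,0,0],[0,0,0,0,0,0]]'
python3 -m inch '[[0,0,0,0,0,0],[0,0,0,0,0,0],[0,0,0,0,0,0],[0,0,0,0,0,0]]' 1
python3 go.py - - 0.029 99.9
python3 -m inch '[[0,0,-0.5,0,0,0],[0,0,-0.8,0,0,0],[0,0,-0.8,0,0,0],[0,0,-0.8,0,0,0],[0,0,-0.8,0,0,0]]';
python3 -m inch '[[0,0,-0.8,0,0,0],[0,0,0,0,0,0]]'
python3 go.py 0.6198 -0.0594 - 80.2
```

```text
time: 36.22
ee_pos: [0.4349, 0.2424, 0.0289]
eef_rot: [0.643, 0.765, 0.0, 0.0]
ft_force: [-1.3, -0.5, 5.3]
width: 0.032
time: 36.72
ee_pos: [0.4347, 0.2423, 0.0285]
eef_rot: [0.644, 0.765, -0.0, 0.0]
ft_force: [-0.1, -0.3, -0.1]
width: 0.0642
t 36.73 tcp [0.4347 0.2423 0.0285] psi 99.89 tilt 0.0 w 0.0642 F [-0.1 -0.3 -0.1]
turn az total -0.0001 | now-axes shift [-0.    -0.    -0.014] | after-turn shift [ 0.     0.    -0.014]
time: 37.35
ee_pos: [0.4346, 0.2427, 0.179]
eef_rot: [0.643, 0.766, 0.001, 0.0]
ft_force: [0.7, -0.0, -0.1]
width: 0.0871
time: 37.6
ee_pos: [0.4357, 0.2434, 0.212]
eef_rot: [0.643, 0.766, 0.002, 0.001]
ft_force: [0.2, 0.0, 0.6]
width: 0.0869
t 37.6 tcp [0.4357 0.2434 0.212 ] psi 99.92 tilt 0.3 w 0.0869 F [0.2 0.  0.6]
turn az total 0.1643 | now-axes shift [-8.25  3.23  0.01] | after-turn shift [-6.677  5.824 -0.   ]
```

```bash

python3 -m inch '[[0,0,0,0,0,0.08],[0,0,0,0,0,0.08],[-0.6,0.52,0,0,0,0.004],[-0.7,0.61,0,0,0,0],[-0.7,0.61,0,0,0,0]]'
python3 -m inch '[[-0.7,0.61,0,0,0,0],[-0.7,0.61,0,0,0,0],[-0.7,0.61,0,0,0,0],[-0.7,0.61,0,0,0,0],[-0.7,0.61,0,0,0,0]]'
python3 -m inch '[[-0.7,0.61,0,0,0,0],[-0.4,0.37,0,0,0,0],[0,0,0,0,0,0],[0,0,0,0,0,0]]'
python3 go.py 0.6198 -0.0594 0.0687 80.2
python3 - <<'E'
from h import *
t=camera("top");s=camera("scene")
np.save("t0.npy",t,allow_pickle=True);np.save("s0.npy",s,allow_pickle=True)
a=cv2.resize(t["img"][130:285,170:350,::-1],None,fx=2.2,fy=2.2);b=cv2.resize(s["img"][105:260,290:470,::-1],None,fx=2.2,fy=2.2)
cv2.imwrite("pics/a5.png",np.hstack([a,b]))
src=open('meas.py').read().split('for n,c,L')[0];exec(src)
for n,c,b in(("top",t,(228,248)),("scene",s,(403,157))):
    hsv=cv2.cvtColor(c["img"],cv2.COLOR_RGB2HSV).astype(int);H,S,V=hsv[...,0],hsv[...,1],hsv[...,2];Z=cloud(c)[...,2]
    q=proj(c,[.435,.2425,.076])[0].astype(int)
    g=comp((S<60)&(V>90)&(Z>.06)&(Z<.09),*q,14);print(n,q,"label",rect(c,g,.076), np.nanmedian(Z[g]))
E
```

```text
time: 38.22
ee_pos: [0.49, 0.151, 0.2086]
eef_rot: [0.765, 0.645, -0.0, -0.0]
ft_force: [-0.4, 0.3, -0.2]
width: 0.0873
time: 38.85
ee_pos: [0.5865, -0.0078, 0.2086]
eef_rot: [0.765, 0.644, -0.0, -0.0]
ft_force: [0.9, 0.7, -0.1]
width: 0.0869
time: 39.35
ee_pos: [0.6171, -0.0551, 0.2087]
eef_rot: [0.764, 0.645, 0.0, -0.0]
ft_force: [0.4, 0.9, -0.4]
width: 0.0873
t 39.35 tcp [ 0.6171 -0.0551  0.2087] psi 80.32 tilt 0.05 w 0.0873 F [ 0.4  0.9 -0.4]
turn az total 0.001 | now-axes shift [-0.099  0.085  3.499] | after-turn shift [-0.096  0.084  3.499]
top [221 245] label (array([435. , 243.6,  17.9,  31.5,   9.8]), 86) 0.07744323783924978
scene [406 140] label (array([433.4, 244.5,  16.9,  34.6,  12.6]), 60) 0.07677322067551162
```

View pics/a5.png

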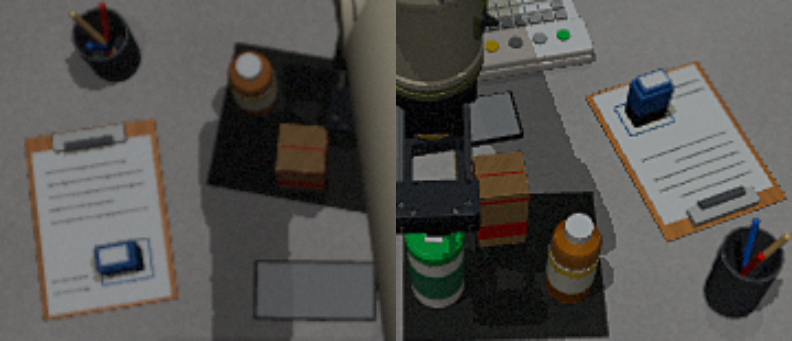

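The stamp stands in the box: scene crop foot (645,112) inside the outline, label at (0.434,0.244) against box centre (0.435,0.2425), yaw matching. Next is the tub, going back.

```bash

python3 -m inch '[[-0.05,0.04,0.8,0,0,0],[0,0,0.8,0,0,0],[0,0,0.8,0,0,0],[0,0,0.8,0,0,0],[0,0,0.29,0,0,0]]';
python3 -m inch '[[0,0,0,0,0,0],[0,0,0,0,0,0]]';python3 go.py 0.6198 -0.0594 0.0687 80.2
```

```text
time: 40.08
ee_pos: [0.6176, -0.0582, 0.0674]
eef_rot: [0.764, 0.645, -0.001, -0.001]
ft_force: [-1.0, 0.6, 0.8]
width: 0.0869
time: 40.33
ee_pos: [0.6197, -0.0589, 0.0705]
eef_rot: [0.765, 0.644, 0.001, 0.001]
ft_force: [0.6, -0.2, 0.3]
width: 0.0868
t 40.33 tcp [ 0.6197 -0.0589  0.0705] psi 80.23 tilt 0.13 w 0.0868 F [ 0.6 -0.2  0.3]
turn az total 0.0002 | now-axes shift [-0.012  0.005  0.046] | after-turn shift [-0.012  0.005  0.046]
```

```bash

python3 -m inch '[[0,0,0,0,0,0],[0,0,0,0,0,0],[0,0,0,0,0,0],[0,0,0,0,0,0],[0,0,0,0,0,0]]' -0.4 25
python3 go.py 0.6198 -0.0594 0.0687 80.2
python3 -m inch '[[0,0,-0.4,0,0,0],[0,0,-0.5,0,0,0],[0,0,-0.5,0,0,0],[0,0,0,0,0,0]]';
python3 go.py 0.5201 -0.3712 0.07 80.2
```

```text
time: 40.95
ee_pos: [0.6188, -0.0592, 0.0691]
eef_rot: [0.765, 0.644, 0.0, 0.0]
ft_force: [-0.7, 0.5, 1.8]
width: 0.0603
t 40.95 tcp [ 0.6188 -0.0592  0.0691] psi 80.21 tilt 0.01 w 0.0603 F [-0.7  0.5  1.8]
turn az total 0.0001 | now-axes shift [-0.001  0.025  0.01 ] | after-turn shift [-0.001  0.025  0.01 ]
time: 41.45
ee_pos: [0.6202, -0.0592, 0.1276]
eef_rot: [0.765, 0.644, 0.001, 0.002]
ft_force: [0.1, 0.0, -2.0]
width: 0.0606
t 41.45 tcp [ 0.6202 -0.0592  0.1276] psi 80.2 tilt 0.24 w 0.0606 F [ 0.1  0.  -2. ]
turn az total 0.0 | now-axes shift [-8.113 -1.144  1.435] | after-turn shift [-8.113 -1.137  1.441]
```

```bash

python3 -m inch '[[-0.5,-0.1,0,0,0,0],[-0.8,-0.11,0,0,0,0],[-0.8,-0.11,0,0,0,0],[-0.8,-0.11,0,0,0,0],[-0.8,-0.11,0,0,0,0]]';
python3 -m inch '[[-0.8,-0.11,0,0,0,0],[-0.8,-0.11,0,0,0,0],[-0.8,-0.11,0,0,0,0],[-0.8,-0.11,0,0,0,0],[-0.7,-0.11,0,0,0,0]]';
python3 -m inch '[[-0.4,-0.04,0,0,0,0],[-0.1,0,0,0,0,0],[0,0,0,0,0,0],[0,0,0,0,0,0]]';
python3 go.py 0.5201 -0.3712 0.0685 80.2
```

```text
time: 42.08
ee_pos: [0.5705, -0.2039, 0.1239]
eef_rot: [0.765, 0.644, -0.001, -0.001]
ft_force: [-0.3, 0.2, -1.3]
width: 0.0606
time: 42.7
ee_pos: [0.5217, -0.3539, 0.1238]
eef_rot: [0.765, 0.643, -0.001, -0.001]
ft_force: [-0.8, -0.2, -0.3]
width: 0.0603
time: 43.2
ee_pos: [0.5198, -0.3694, 0.125]
eef_rot: [0.764, 0.645, 0.0, -0.0]
ft_force: [-0.5, -0.3, -1.4]
width: 0.0605
t 43.2 tcp [ 0.5198 -0.3694  0.125 ] psi 80.31 tilt 0.03 w 0.0605 F [-0.5 -0.3 -1.4]
turn az total 0.001 | now-axes shift [-0.043  0.014  1.412] | after-turn shift [-0.042  0.014  1.412]
```

```bash

python3 -m inch '[[-0.01,0.01,0.5,0,0,0],[0,0,0.5,0,0,0],[0,0,0.3,0,0,0],[0,0,0,0,0,0],[0,0,0,0,0,0]]';python3 go.py 0.5201 -0.3712 0.0685 80.2
python3 -m inch '[[0,0,0,0,0,0]]';python3 go.py 0.5201 -0.3712 0.0685 80.2
```

```text
time: 43.82
ee_pos: [0.5198, -0.3713, 0.0733]
eef_rot: [0.765, 0.644, 0.0, 0.0]
ft_force: [-0.1, -0.5, -1.9]
width: 0.0604
t 43.83 tcp [ 0.5198 -0.3713  0.0733] psi 80.21 tilt 0.04 w 0.0604 F [-0.1 -0.5 -1.9]
turn az total 0.0001 | now-axes shift [0.005 0.007 0.121] | after-turn shift [0.005 0.008 0.121]
time: 43.95
ee_pos: [0.5199, -0.3715, 0.0737]
eef_rot: [0.765, 0.644, 0.0, 0.001]
ft_force: [-0.6, -0.0, -0.8]
width: 0.0603
t 43.95 tcp [ 0.5199 -0.3715  0.0737] psi 80.21 tilt 0.07 w 0.0603 F [-0.6 -0.  -0.8]
turn az total 0.0001 | now-axes shift [0.008 0.004 0.129] | after-turn shift [0.008 0.004 0.129]
```

Spot on in xy. Lower the last 5 mm, release, rise, then go on to the carton.

```bash

python3 -m inch '[[0,0,0.07,0,0,0],[0,0,0.04,0,0,0],[0,0,0.01,0,0,0],[0,0,0,0,0,0]]';python3 go.py 0.5201 -0.3712 0.0687 80.2
```

```text
time: 44.45
ee_pos: [0.5196, -0.3715, 0.0691]
eef_rot: [0.765, 0.644, -0.0, 0.0]
ft_force: [-1.7, -0.3, 5.5]
width: 0.0605
t 44.45 tcp [ 0.5196 -0.3715  0.0691] psi 80.2 tilt 0.05 w 0.0605 F [-1.7 -0.3  5.5]
turn az total 0.0 | now-axes shift [0.009 0.011 0.01 ] | after-turn shift [0.009 0.011 0.01 ]
```

```bash

python3 -m inch '[[0,0,0,0,0,0],[0,0,0,0,0,0],[0,0,0,0,0,0]]' 1;
python3 -m inch '[[0,0,-0.6,0,0,0],[0,0,-0.8,0,0,0],[0,0,-0.8,0,0,0],[0,0,-0.8,0,0,0],[0,0,-0.5,0,0,0]]';
python3 -m inch '[[0,0,0,0,0,0.088],[0,0,0,0,0,0.088],[0,0,0,0,0,0.088],[0,0,0,0,0,0.088],[0,0,0,0,0,0.088]]'
python3 -m inch '[[0,0,0,0,0,0.088],[0,0,0,0,0,0.088],[0,0,0,0,0,0.088],[0,0,0,0,0,0]]'
python3 go.py 0.5559 0.0250 - -4.3
```

```text
time: 44.82
ee_pos: [0.5195, -0.3712, 0.0681]
eef_rot: [0.765, 0.644, 0.0, 0.0]
ft_force: [0.0, 0.1, -0.3]
width: 0.0818
time: 45.45
ee_pos: [0.5199, -0.3714, 0.2098]
eef_rot: [0.765, 0.644, 0.0, 0.001]
ft_force: [-0.5, 0.1, 0.1]
width: 0.0869
time: 46.08
ee_pos: [0.5193, -0.3711, 0.2076]
eef_rot: [0.972, 0.234, -0.0, -0.0]
ft_force: [-0.3, -0.1, 0.5]
width: 0.0869
time: 46.58
ee_pos: [0.5194, -0.3711, 0.2077]
eef_rot: [0.999, -0.037, -0.0, -0.0]
ft_force: [0.9, 0.1, -0.3]
width: 0.087
t 46.58 tcp [ 0.5194 -0.3711  0.2077] psi -4.19 tilt 0.04 w 0.087 F [ 0.9  0.1 -0.3]
turn az total 0.0009 | now-axes shift [ 1.860e-01 -9.943e+00  1.000e-03] | after-turn shift [ 0.168 -9.943 -0.   ]
```

```bash

python3 -m inch '[[0.02,-0.8,0,0,0,0],[0.02,-0.8,0,0,0,0],[0.02,-0.8,0,0,0,0],[0.02,-0.8,0,0,0,0],[0.02,-0.8,0,0,0,0]]';
python3 -m inch '[[0.02,-0.8,0,0,0,0],[0.02,-0.8,0,0,0,0],[0.02,-0.8,0,0,0,0],[0.02,-0.8,0,0,0,0],[0,-0.8,0,0,0,0]]';
python3 -m inch '[[0,-0.8,0,0,0,0],[0,-0.8,0,0,0,0],[0,-0.3,0,0,0,0],[0,0,0,0,0,0],[0,0,0,0,0,0]]';
python3 go.py 0.5559 0.0250 0.0742 -4.3
```

```text
time: 47.2
ee_pos: [0.5353, -0.2109, 0.208]
eef_rot: [0.999, -0.035, -0.0, 0.0]
ft_force: [0.9, -0.2, -0.7]
width: 0.0869
time: 47.82
ee_pos: [0.5504, -0.0516, 0.208]
eef_rot: [0.999, -0.035, -0.0, 0.0]
ft_force: [0.2, -0.1, 0.1]
width: 0.0872
time: 48.45
ee_pos: [0.5561, 0.0214, 0.208]
eef_rot: [0.999, -0.038, -0.0, 0.0]
ft_force: [0.3, 0.1, 0.0]
width: 0.0871
t 48.45 tcp [0.5561 0.0214 0.208 ] psi -4.32 tilt 0.05 w 0.0871 F [0.3 0.1 0. ]
turn az total -0.0002 | now-axes shift [-0.012 -0.092  3.345] | after-turn shift [-0.013 -0.089  3.345]
```

```bash

python3 -m inch '[[-0.01,-0.05,0.8,0,0,0],[0,0,0.8,0,0,0],[0,0,0.8,0,0,0],[0,0,0.8,0,0,0],[0,0,0.145,0,0,0]]';
python3 -m inch '[[0,0,0,0,0,0],[0,0,0,0,0,0]]';python3 go.py 0.5559 0.0250 0.0742 -4.3
python3 -m inch '[[0,0,0,0,0,0],[0,0,0,0,0,0],[0,0,0,0,0,0],[0,0,0,0,0,0],[0,0,0,0,0,0]]' -0.5 20
python3 go.py 0.5559 0.0250 0.0742 -4.3
python3 -m inch '[[0,0,-0.4,0,0,0],[0,0,-0.5,0,0,0],[0,0,-0.5,0,0,0],[0,0,0,0,0,0]]';
python3 go.py 0.4781 -0.2982 0.075 -4.3
```

```text
time: 49.08
ee_pos: [0.5545, 0.0236, 0.0724]
eef_rot: [0.999, -0.038, -0.002, 0.0]
ft_force: [-0.5, -0.3, 1.3]
width: 0.0868
time: 49.32
ee_pos: [0.5568, 0.0249, 0.0758]
eef_rot: [0.999, -0.037, 0.001, 0.0]
ft_force: [0.3, 0.5, 0.5]
width: 0.0869
t 49.33 tcp [0.5568 0.0249 0.0758] psi -4.29 tilt 0.13 w 0.0869 F [0.3 0.5 0.5]
turn az total 0.0001 | now-axes shift [-0.024 -0.     0.04 ] | after-turn shift [-0.023 -0.     0.04 ]
time: 49.95
ee_pos: [0.5559, 0.0251, 0.0743]
eef_rot: [0.999, -0.037, 0.0, 0.0]
ft_force: [0.1, -0.3, 0.7]
width: 0.0548
t 49.95 tcp [0.5559 0.0251 0.0743] psi -4.27 tilt 0.01 w 0.0548 F [ 0.1 -0.3  0.7]
turn az total 0.0003 | now-axes shift [0.001 0.003 0.003] | after-turn shift [0.001 0.003 0.003]
time: 50.45
ee_pos: [0.557, 0.0254, 0.1325]
eef_rot: [0.999, -0.037, 0.002, -0.0]
ft_force: [-0.1, -0.2, -2.3]
width: 0.0547
t 50.45 tcp [0.557  0.0254 0.1325] psi -4.26 tilt 0.2 w 0.0547 F [-0.1 -0.2 -2.3]
turn az total 0.0003 | now-axes shift [-1.372  8.214  1.43 ] | after-turn shift [-1.361  8.214  1.437]
```

```bash

python3 -m inch '[[-0.1,0.5,0,0,0,0],[-0.13,0.8,0,0,0,0],[-0.13,0.8,0,0,0,0],[-0.13,0.8,0,0,0,0],[-0.13,0.8,0,0,0,0]]';
python3 -m inch '[[-0.13,0.8,0,0,0,0],[-0.13,0.8,0,0,0,0],[-0.13,0.8,0,0,0,0],[-0.13,0.8,0,0,0,0],[-0.13,0.8,0,0,0,0]]';
python3 -m inch '[[-0.1,0.4,0,0,0,0],[0,0.1,0,0,0,0],[0,0,0,0,0,0],[0,0,0,0,0,0]]';
python3 go.py 0.4781 -0.2982 0.075 -4.3
```

```text
time: 51.08
ee_pos: [0.5194, -0.1215, 0.1297]
eef_rot: [0.999, -0.037, -0.0, -0.0]
ft_force: [0.9, 0.1, -2.0]
width: 0.0553
time: 51.7
ee_pos: [0.4816, -0.279, 0.1297]
eef_rot: [0.999, -0.037, -0.0, -0.0]
ft_force: [1.0, -0.0, -0.7]
width: 0.0549
time: 52.2
ee_pos: [0.4774, -0.2965, 0.1303]
eef_rot: [0.999, -0.036, 0.0, -0.0]
ft_force: [0.2, -0.5, -2.4]
width: 0.0547
t 52.2 tcp [ 0.4774 -0.2965  0.1303] psi -4.16 tilt 0.02 w 0.0547 F [ 0.2 -0.5 -2.4]
turn az total 0.0012 | now-axes shift [0.02  0.042 1.384] | after-turn shift [0.02  0.041 1.384]
```

```bash

python3 -m inch '[[0.01,0.01,0.5,0,0,0],[0,0,0.5,0,0,0],[0,0,0.26,0,0,0],[0,0,0,0,0,0],[0,0,0,0,0,0]]'
python3 -m inch '[[0,0,0.06,0,0,0],[0,0,0.02,0,0,0],[0,0,0,0,0,0],[0,0,0,0,0,0]]';python3 go.py 0.4781 -0.2982 0.0744 -4.3
```

```text
time: 52.82
ee_pos: [0.4778, -0.2983, 0.0808]
eef_rot: [0.999, -0.037, 0.001, 0.0]
ft_force: [-0.0, 0.6, -1.1]
width: 0.0548
time: 53.32
ee_pos: [0.4772, -0.2983, 0.0768]
eef_rot: [0.999, -0.037, 0.0, 0.0]
ft_force: [0.1, -0.2, -1.0]
width: 0.0547
t 53.33 tcp [ 0.4772 -0.2983  0.0768] psi -4.27 tilt 0.01 w 0.0547 F [ 0.1 -0.2 -1. ]
turn az total 0.0003 | now-axes shift [ 0.021 -0.005  0.061] | after-turn shift [ 0.021 -0.005  0.061]
```

```bash

python3 -m inch '[[0.02,0,0.05,0,0,0],[0,0,0.02,0,0,0],[0,0,0,0,0,0],[0,0,0,0,0,0]]';python3 go.py 0.4781 -0.2982 0.0744 -4.3
python3 -m inch '[[0,0,0,0,0,0],[0,0,0,0,0,0],[0,0,0,0,0,0]]' 1;
python3 -m inch '[[0,0,-0.6,0,0,0],[0,0,-0.8,0,0,0],[0,0,-0.8,0,0,0],[0,0,-0.8,0,0,0],[0,0,-0.4,0,0,0]]';
python3 -m inch '[[0,0,0,0,0,-0.088],[0,0,0,0,0,-0.088],[0,0,0,0,0,-0.088],[0,0,0,0,0,-0.088],[0,0,0,0,0,-0.088]]'
python3 -m inch '[[0,0,0,0,0,-0.088],[0,0,0,0,0,-0.088],[0,0,0,0,0,-0.088],[0,0,0,0,0,0]]'
python3 go.py 0.646 0.0838 - 80.2
```

```text
time: 53.82
ee_pos: [0.4782, -0.2985, 0.0742]
eef_rot: [0.999, -0.037, 0.0, 0.0]
ft_force: [-0.7, 0.0, 2.7]
width: 0.0547
t 53.83 tcp [ 0.4782 -0.2985  0.0742] psi -4.27 tilt 0.04 w 0.0547 F [-0.7  0.   2.7]
turn az total 0.0002 | now-axes shift [-0.003 -0.007 -0.004] | after-turn shift [-0.003 -0.007 -0.004]
time: 54.2
ee_pos: [0.4779, -0.2983, 0.0738]
eef_rot: [0.999, -0.037, -0.0, -0.0]
ft_force: [-0.5, -0.1, -0.1]
width: 0.0768
time: 54.82
ee_pos: [0.4785, -0.2986, 0.2116]
eef_rot: [0.999, -0.037, 0.001, 0.001]
ft_force: [-0.0, -0.3, -0.3]
width: 0.087
time: 55.45
ee_pos: [0.4777, -0.2982, 0.2091]
eef_rot: [0.91, 0.414, -0.0, -0.0]
ft_force: [0.1, 0.3, 0.6]
width: 0.0868
time: 55.95
ee_pos: [0.4777, -0.2982, 0.2092]
eef_rot: [0.765, 0.644, -0.0, -0.001]
ft_force: [0.5, -0.4, 0.5]
width: 0.0868
t 55.95 tcp [ 0.4777 -0.2982  0.2092] psi 80.14 tilt 0.06 w 0.0868 F [ 0.5 -0.4  0.5]
turn az total -0.0005 | now-axes shift [1.013e+01 2.510e+00 3.000e-03] | after-turn shift [10.128  2.52  -0.   ]
```

```bash

python3 -m inch '[[0.8,0.2,0,0,0,0],[0.8,0.2,0,0,0,0],[0.8,0.2,0,0,0,0],[0.8,0.2,0,0,0,0],[0.8,0.2,0,0,0,0]]';
python3 -m inch '[[0.8,0.2,0,0,0,0],[0.8,0.2,0,0,0,0],[0.8,0.2,0,0,0,0],[0.8,0.2,0,0,0,0],[0.8,0.2,0,0,0,0]]';
python3 -m inch '[[0.8,0.2,0,0,0,0],[0.8,0.2,0,0,0,0],[0.48,0.11,0,0,0,0],[0,0,0,0,0,0],[0,0,0,0,0,0]]';
python3 go.py 0.646 0.0838 0.0804 80.2
```

```text
time: 56.58
ee_pos: [0.5448, -0.1464, 0.2096]
eef_rot: [0.767, 0.642, -0.0, -0.0]
ft_force: [-0.5, -0.0, -0.1]
width: 0.0873
time: 57.2
ee_pos: [0.6115, 0.0044, 0.2095]
eef_rot: [0.767, 0.642, -0.0, -0.0]
ft_force: [0.4, -0.8, 0.3]
width: 0.0866
time: 57.82
ee_pos: [0.6454, 0.0803, 0.2098]
eef_rot: [0.766, 0.643, -0.0, 0.0]
ft_force: [0.5, -0.1, 0.7]
width: 0.0871
t 57.83 tcp [0.6454 0.0803 0.2098] psi 80.07 tilt 0.06 w 0.0871 F [ 0.5 -0.1  0.7]
turn az total -0.0011 | now-axes shift [ 0.092 -0.     3.235] | after-turn shift [ 0.089 -0.     3.235]
```

```bash

python3 -m inch '[[0.05,0,0.8,0,0,0],[0,0,0.8,0,0,0],[0,0,0.8,0,0,0],[0,0,0.7,0,0,0],[0,0,0.13,0,0,0]]';
python3 -m inch '[[0,0,0,0,0,0],[0,0,0,0,0,0]]';python3 go.py 0.646 0.0838 0.0804 80.2
python3 -m inch '[[0,0,0,0,0,0],[0,0,0,0,0,0],[0,0,0,0,0,0],[0,0,0,0,0,0],[0,0,0,0,0,0]]' -0.5 25
python3 go.py 0.646 0.0838 0.0804 80.2
python3 -m inch '[[0,0,-0.4,0,0,0],[0,0,-0.5,0,0,0],[0,0,-0.5,0,0,0],[0,0,0,0,0,0]]';
python3 go.py 0.5408 -0.2432 0.081 80.2
```

```text
time: 58.45
ee_pos: [0.6446, 0.0818, 0.079]
eef_rot: [0.766, 0.643, -0.002, -0.0]
ft_force: [0.5, -0.7, 0.5]
width: 0.087
time: 58.7
ee_pos: [0.6466, 0.0837, 0.0823]
eef_rot: [0.765, 0.644, 0.001, 0.001]
ft_force: [0.2, -0.3, 0.5]
width: 0.0869
t 58.7 tcp [0.6466 0.0837 0.0823] psi 80.18 tilt 0.13 w 0.0869 F [ 0.2 -0.3  0.5]
turn az total -0.0002 | now-axes shift [-0.    -0.016  0.048] | after-turn shift [-0.    -0.016  0.048]
time: 59.32
ee_pos: [0.6459, 0.0839, 0.0808]
eef_rot: [0.765, 0.644, 0.0, 0.0]
ft_force: [0.7, -0.1, 0.3]
width: 0.0528
t 59.33 tcp [0.6459 0.0839 0.0808] psi 80.21 tilt 0.01 w 0.0528 F [ 0.7 -0.1  0.3]
turn az total 0.0001 | now-axes shift [-0.002  0.004  0.009] | after-turn shift [-0.002  0.004  0.009]
time: 59.82
ee_pos: [0.6471, 0.0843, 0.1396]
eef_rot: [0.765, 0.644, 0.002, 0.001]
ft_force: [0.1, 0.3, -1.8]
width: 0.0531
t 59.83 tcp [0.6471 0.0843 0.1396] psi 80.21 tilt 0.24 w 0.0531 F [ 0.1  0.3 -1.8]
turn az total 0.0001 | now-axes shift [-8.521 -1.232  1.45 ] | after-turn shift [-8.519 -1.225  1.464]
```

```bash

python3 -m inch '[[-0.5,-0.1,0,0,0,0],[-0.8,-0.12,0,0,0,0],[-0.8,-0.12,0,0,0,0],[-0.8,-0.12,0,0,0,0],[-0.8,-0.12,0,0,0,0]]';
python3 -m inch '[[-0.8,-0.12,0,0,0,0],[-0.8,-0.12,0,0,0,0],[-0.8,-0.12,0,0,0,0],[-0.8,-0.12,0,0,0,0],[-0.8,-0.12,0,0,0,0]]';
python3 -m inch '[[-0.6,-0.05,0,0,0,0],[-0.2,0,0,0,0,0],[0,0,0,0,0,0],[0,0,0,0,0,0]]';
python3 go.py 0.5408 -0.2432 0.081 80.2
```

```text
time: 60.45
ee_pos: [0.5964, -0.0604, 0.1359]
eef_rot: [0.765, 0.644, -0.001, -0.0]
ft_force: [-0.0, -0.4, -2.1]
width: 0.0529
time: 61.08
ee_pos: [0.5451, -0.2137, 0.136]
eef_rot: [0.765, 0.644, -0.001, -0.0]
ft_force: [-0.1, -0.1, -2.1]
width: 0.0531
time: 61.58
ee_pos: [0.5398, -0.2414, 0.1366]
eef_rot: [0.764, 0.645, 0.0, -0.0]
ft_force: [0.2, 1.3, -2.9]
width: 0.0528
t 61.58 tcp [ 0.5398 -0.2414  0.1366] psi 80.3 tilt 0.03 w 0.0528 F [ 0.2  1.3 -2.9]
turn az total 0.0009 | now-axes shift [-0.04   0.031  1.391] | after-turn shift [-0.039  0.031  1.391]
```

```bash

python3 -m inch '[[0,0.02,0.5,0,0,0],[0,0,0.5,0,0,0],[0,0,0.26,0,0,0],[0,0,0,0,0,0],[0,0,0,0,0,0]]'
python3 -m inch '[[0,0,0.04,0,0,0],[0,0,0.02,0,0,0],[0,0,0,0,0,0],[0,0,0,0,0,0]]';python3 go.py 0.5408 -0.2432 0.0806 80.2
```

```text
time: 62.2
ee_pos: [0.5407, -0.243, 0.0868]
eef_rot: [0.765, 0.644, 0.0, 0.0]
ft_force: [-0.3, -0.1, -1.7]
width: 0.0526
time: 62.7
ee_pos: [0.5404, -0.243, 0.0841]
eef_rot: [0.765, 0.644, 0.0, 0.0]
ft_force: [0.8, 0.4, -3.1]
width: 0.0529
t 62.7 tcp [ 0.5404 -0.243   0.0841] psi 80.21 tilt 0.01 w 0.0529 F [ 0.8  0.4 -3.1]
turn az total 0.0001 | now-axes shift [-0.004  0.012  0.087] | after-turn shift [-0.004  0.012  0.087]
```

```bash

python3 -m inch '[[0,0,0.06,0,0,0],[0,0,0.03,0,0,0],[0,0,0.01,0,0,0],[0,0,0,0,0,0]]';python3 go.py 0.5408 -0.2432 0.0806 80.2
```

```text
time: 63.2
ee_pos: [0.5404, -0.243, 0.0807]
eef_rot: [0.765, 0.644, -0.0, 0.0]
ft_force: [-2.9, 1.5, 5.9]
width: 0.0533
t 63.2 tcp [ 0.5404 -0.243   0.0807] psi 80.21 tilt 0.02 w 0.0533 F [-2.9  1.5  5.9]
turn az total 0.0001 | now-axes shift [-0.003  0.011  0.002] | after-turn shift [-0.003  0.011  0.002]
```

```bash

python3 -m inch '[[0,0,0,0,0,0],[0,0,0,0,0,0],[0,0,0,0,0,0]]' 1;
python3 -m inch '[[0,0,-0.6,0,0,0],[0,0,-0.8,0,0,0],[0,0,-0.8,0,0,0],[0,0,-0.8,0,0,0],[0,0,-0.4,0,0,0]]';
python3 -m inch '[[0.8,0.1,0,0,0,0],[0.8,0.1,0,0,0,0],[0.8,0.1,0,0,0,0],[0.8,0.1,0,0,0,0],[0.8,0.1,0,0,0,0]]';
python3 -m inch '[[0.8,0.1,0,0,0,0],[0.8,0.1,0,0,0,0],[0.4,0,0,0,0,0],[0,0,0,0,0,0],[0,0,0,0,0,0]]';
python3 - <<'E'
from h import *
t=camera("top");s=camera("scene")
np.save("t0.npy",t,allow_pickle=True);np.save("s0.npy",s,allow_pickle=True)
a=cv2.resize(t["img"][110:290,170:510,::-1],None,fx=1.6,fy=1.6);b=cv2.resize(s["img"][110:290,140:480,::-1],None,fx=1.6,fy=1.6)
cv2.imwrite("pics/a6.png",np.vstack([a,b]))
E
python3 meas.py 2>/dev/null | grep -E "lid|cart|cap"
```

```text
time: 63.58
ee_pos: [0.5404, -0.2429, 0.0799]
eef_rot: [0.765, 0.644, 0.0, 0.0]
ft_force: [0.4, -0.1, 0.0]
width: 0.075
time: 64.2
ee_pos: [0.5409, -0.2431, 0.2176]
eef_rot: [0.765, 0.644, 0.0, 0.001]
ft_force: [0.0, -0.1, -0.1]
width: 0.087
time: 64.82
ee_pos: [0.5872, -0.0877, 0.2151]
eef_rot: [0.765, 0.644, -0.0, -0.0]
ft_force: [0.9, -1.4, 0.1]
width: 0.087
time: 65.45
ee_pos: [0.6085, -0.013, 0.2157]
eef_rot: [0.765, 0.644, -0.0, 0.0]
ft_force: [1.1, -0.8, 1.2]
width: 0.0867
top lid (array([ 516.5, -370.8,   58.7,   59.3,   14.9]), 371)
top cart (array([ 476.4, -297.5,   58.2,   56.3,   84.6]), 509)
```

View pics/a6.png

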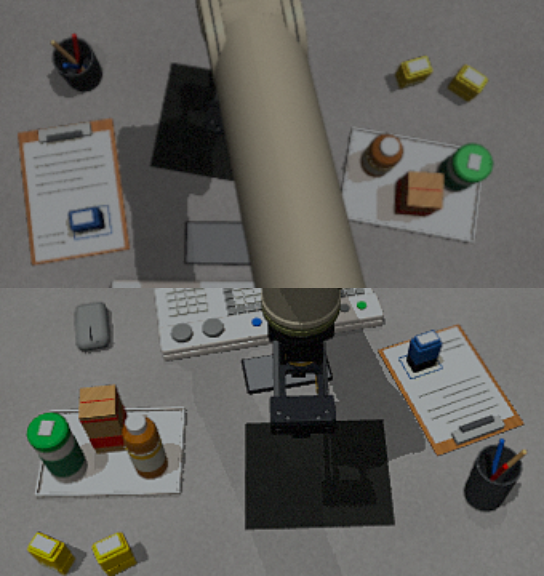

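```bash
python3 - <<'E'
from h import *
exec(open('meas.py').read().split('for n,c,L')[0])
for n,c,L in(("top",t,dict(cap=(413,203))),("scene",s,dict(lid=(170,200),cart=(201,178),cap=(225,195)))):
    hsv=cv2.cvtColor(c["img"],cv2.COLOR_RGB2HSV).astype(int);H,S,V=hsv[...,0],hsv[...,1],hsv[...,2];Z=cloud(c)[...,2]
    if "lid" in L:
        print(n,"lid",rect(c,comp((H>50)&(H<80)&(S>110)&(Z>.118),*L["lid"]),.128))
        print(n,"cart",rect(c,comp((H>5)&(H<22)&(S>60)&(Z>.107)&(abs(Z-.116)<.009),*L["cart"],22),.116))
    print(n,"cap",rect(c,comp((S<60)&(V>80)&(Z>.125),*L["cap"],11),.140))
    q=proj(c,[.435,.2425,.076])[0].astype(int);print(n,"label",rect(c,comp((S<60)&(V>90)&(Z>.06)&(Z<.09),*q,14),.076))
E
python3 go.py - - - -
```

```text
top cap (array([ 538.9, -239.7,   24.8,   28.2,   88.2]), 106)
top label (array([434.4, 243.6,  18.3,  31.2,  11.7]), 88)
scene lid (array([ 523.5, -370.9,   62.7,   58.8,   34.5]), 398)
scene cart (array([ 479.9, -298.2,   56.2,   60.9,   85.7]), 460)
scene cap (array([ 544.5, -241.7,   27.7,   32.8,   56.2]), 118)
scene label (array([433.4, 244.5,  16.9,  34.6,  12.6]), 62)
t 65.55 tcp [ 0.6086 -0.0129  0.2159] psi 80.09 tilt 0.05 w 0.0874 F [ 0.3 -0.5 -0.3]
turn az total -0.0 | now-axes shift [0. 0. 0.] | after-turn shift [ 0.  0. -0.]
```

The tub and carton are within 1 mm of their first measurements and the bottle within about 2.5 mm. The stamp is unchanged in its box, and the phone and pen cup look undisturbed. Handing in.

```bash
python3 -c "
from bench import close_job
print(close_job())"
```

```text
the job is handed in; nothing more can be done
None
```

I finished the task and handed it in at about 65.6 s of the 134 s allowed; handing in gives no verdict. I set the bottle, carton and tub on the mat, stood the blue stamp in the box on the form, and put the tub, carton and bottle back where they had been.

My last checks, from the camera images:
- **Tub, carton and bottle:** all upright on the tray. The tub and carton are about 1 mm from where they first measured. The bottle is within about 2.5 mm, with its cap reading 2.4 mm off in the top view and 1.8 mm in the scene view.
- **Stamp:** its label centre is at (0.434, 0.244), against the box centre at (0.435, 0.2425), so about 2 mm off. Its angle agrees to about 3° or better. This takes the label as centred on the stamp's top.
- **Phone and pen cup:** they look unmoved in the pictures, but I did not measure their positions.
- **Robot:** the gripper was empty and open, about 0.2 m above the mat.

No check failed. The two cameras disagree with each other by up to 7 mm on the lid and bottle cap (about 6 mm on the lid before anything moved), so I compared each camera only with its own first reading.

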